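# Unstack cut steel pieces onto their chalked base plates

### The job

Take the two piles of cut steel pieces apart and lay each piece flat on the base plate whose chalked outline has its shape and size, centred in the outline and turned to match it, ready for tack welding. All five pieces must end lying right way up on their own base plates, let go and at rest.

Things in the scene. Friction and masses are not known exactly. Their poses are not given: they have to be found in the camera images.
- square_plate: Square plate, 64 x 64 mm, 18 mm thick, sides along its x and y, four small holes at the corners. About 0.56 kg. One of the two bottom pieces, flat on the bench, with the disc or the hexagonal block resting on it. Solid grey steel. Origin at the centre of its underside, z up. 
- strap: Oblong plate, 44 mm along its x, 90 mm along its y, 18 mm thick, a hole near each end. About 0.55 kg. The other bottom piece, flat on the bench, with the disc or the hexagonal block resting on it. Solid grey steel. Origin at the centre of its underside, z up. 
- disc: Round disc, diameter 52 mm, 18 mm thick, about 0.29 kg. Lies on the square plate or on the strap, and carries the collar. Solid grey steel. Origin at the centre of its underside, z up. 
- hex_block: Hexagonal block, 40 mm across flats (46 mm across corners), 18 mm thick, about 0.19 kg; its flats face its own x axis (both ways) and directions 60 and 120 degrees from it; a dark spot in the middle of its top. Lies on the square plate or on the strap, whichever does not carry the disc. Solid grey steel. Origin at the centre of its underside, z up. 
- collar: Small round collar, 30 mm outside diameter, 14 mm bore, 22 mm tall, about 0.09 kg. Lies on top of the disc, axis upright. Solid grey steel. Origin at the centre of its underside, z up. 
- base_square: Fixed dark steel base plate lying on the bench, 78 x 104 mm (x, y) and 6 mm thick, origin at the centre of its underside (its top face is 6 mm above that). The chalked outline on its top is centred on the origin: a square for the square plate, sides along the base plate's x and y.
- base_strap: Fixed dark steel base plate lying on the bench, 78 x 104 mm (x, y) and 6 mm thick, origin at the centre of its underside (its top face is 6 mm above that). The chalked outline on its top is centred on the origin: an oblong for the strap, short side along the base plate's x, long side along its y.
- base_disc: Fixed dark steel base plate lying on the bench, 78 x 104 mm (x, y) and 6 mm thick, origin at the centre of its underside (its top face is 6 mm above that). The chalked outline on its top is centred on the origin: the larger circle, about 57 mm across, for the disc.
- base_hex: Fixed dark steel base plate lying on the bench, 78 x 104 mm (x, y) and 6 mm thick, origin at the centre of its underside (its top face is 6 mm above that). The chalked outline on its top is centred on the origin: a hexagon for the hexagonal block, flats facing the base plate's x axis (and 60 and 120 degrees from it).
- base_collar: Fixed dark steel base plate lying on the bench, 78 x 104 mm (x, y) and 6 mm thick, origin at the centre of its underside (its top face is 6 mm above that). The chalked outline on its top is centred on the origin: the smaller circle, about 35 mm across, for the collar.
There are look-alikes about, which are no part of the job. Leave any pink, purple or turquoise look-alike of the square_plate alone.

How it is judged:
By the outcome, as a careful person would: the job done as asked, in the order asked, and still so for the second after the job is handed in, with the robot touching nothing.
It also fails if it takes over 118 s, if anything falls off the work surface, if the arm or the gripper's body presses on something with over 40 N, if the wrist force passes 120 N, or if a joint passes its speed limit or range.

### The arm

A 6-joint arm with a two-finger parallel gripper is mounted at the origin on the work surface. World frame = base frame: x ahead of the robot, y to its left, z up, the work surface at z = 0. Lengths are in m, angles in rad, forces in N, time in s.
With the tool pointing down it reaches from about 0.25 to 0.85 m from the base axis. Payload 12.5 kg.
Tool frame: the origin (TCP) lies on the mounting face of the last link; the fingertips stand 186 mm ahead of it and the grasp point (between the pads) lies 167 mm ahead of it; y points along the fingers, x is the direction in which the jaws open and shut, and the axes are right-handed (so a half turn about y gives the same grasp; the last joint's range is limited). The gripper opens to 93 mm and grips with 3 to 60 N. Pads are 15 mm wide; open, the fingers measure 128 mm over their backs; the gripper's body (75 mm by 188 mm) begins 65 mm behind the grasp point.
Start: joints at [-1.203, 0.351, 1.652, -0, 1.139, -0.085], TCP at [0.241, -0.495, 0.405] pointing down, gripper open.
Joint ranges: [-2.75, 2.75], [-0.79, 2.1], [0.01, 2.65], [-1.57, 4.71], [0.07, 3.14], [-2.87, 2.87]. Speed limits (rad/s): [2.22, 2.22, 2.79, 3.14, 3.14, 3.14].

### API

Orientations are given as a rotation vector (axis times angle).
In Python, from bench import arm gives the robot as it stands. The module is installed in compiled form; this text tells all that it offers.
- The arm moves only by the shell command python3 -m crank 'ROWS' [FORCE]. ROWS is JSON, a list of rows, each an object of numbers: "dx", "dy", "dz": the shift along the tool's x, y, z in m; "roll": the turn about the tool's y in degrees; "fingers": the closure, from -1 (fully open) to 1 (shut). In form: [{"dx": .., "dy": .., "dz": .., "roll": .., "fingers": ..}, ...]. A call has 1 to 10 rows; each row is the pose to reach, as a shift and turn from the pose measured when the call began, along the tool's axes at that moment; what a row does not reach only later rows make up. A row lasts 1/8 s, in which the tool goes at most 62.5 mm and 10.7 degrees, less where a joint would pass 70% of its speed; a pose out of reach is approached as far as the arm can. A call with a gripper value outside its range is refused whole. The fingers move at their own pace and stop on an object; FORCE is the grip in N (left out, the last holds). Time passes only in rows, so rows that repeat a pose let the fingers close. It gives the time, the measured TCP pose, the force and the opening at its end, in the units of the state.
- arm.observe(): the state, without advancing time (a new reading comes with each control period).
- arm.read_camera(name): name is "scene" or "side" or "wrist"; returns the picture (420x560x3 uint8, red, green, blue); there is no depth.
- arm.camera_info(name): a dict with "K" (3x3 intrinsics, pixels), "position" and "attitude" of the camera in the world; the wrist camera has in their place "hand_eye" (4x4, takes a point from camera to tool coordinates, whose origin is the TCP and whose axes are the tool frame's). Camera axes: x right, y down, z forward; pixel columns grow to the right and rows downward; lengths in m; the calibration is good to about 2 mm. A picture is of the moment at which its call begins: read the wrist's pose just before it. camera_info takes no time and is no camera call.
- arm.close_job(): hands the job in, once; it reports no verdict.
The state is a dict: "time_s": time; "qpos": joint angles; "joint_vel": joint speeds; "tau": joint torques, N m; "ee_pos": TCP position; "tcp_rot": TCP orientation; "ft_force": force on the tool from outside, world axes, zero at the start; "wrist_torque": the same for the moment, N m; "grip_width": opening from 0.0 (shut) to 1.0 (fully open).
Only numpy, scipy, OpenCV 4.12 (cv2) and the standard library are available. Lean on these libraries where they do the work, as an engineer would, in place of code of your own. Each camera call takes 0.05 s, during which the arm holds its last target.

## Working session

There is one attempt and no reset: what is moved stays moved. The work goes in short steps, Python scripts to look and compute and a shell command to move; the robot and the scene stay as the last step left them, time stands still between calls to the robot, and variables do not carry over. Pictures are saved under pics/ and viewed, and the job is handed in when it is done.

```bash
ls; mkdir -p pics
python3 - <<'E'
from bench import arm
import cv2
s=arm.observe();print(s)
for n in("scene","side","wrist"):
    print(n,arm.camera_info(n))
    cv2.imwrite(f"pics/{n}0.png",arm.read_camera(n)[:,:,::-1])
E
```

```text
pics
{'time_s': 0.0, 'qpos': array([-1.20256046e+00,  3.51235911e-01,  1.65243876e+00, -3.45071460e-05,
        1.13909245e+00, -8.46148066e-02]), 'joint_vel': array([-8.04605847e-04,  2.96432502e-04, -1.84160259e-03, -7.45117912e-05,
        1.31676671e-03, -1.51632913e-04]), 'tau': array([-6.06561498e-04, -4.97324967e+01, -2.85257703e+01,  6.98624086e-02,
        2.57175561e-02, -9.61947808e-05]), 'ee_pos': array([ 0.24060687, -0.49443096,  0.4041959 ]), 'tcp_rot': array([-1.38935364,  0.87018792, -0.86861683]), 'ft_force': array([0.44696804, 0.49528218, 0.80588161]), 'wrist_torque': array([-0.00641178,  0.01657419,  0.00073532]), 'grip_width': 1.0004492391614457}
scene {'K': array([[464.67577117,   0.        , 280.49911531],
       [  0.        , 464.67577117, 212.69972342],
       [  0.        ,   0.        ,   1.        ]]), 'position': array([ 1.09334047, -0.58408581,  0.61059801]), 'attitude': array([-2.04432096, -0.81831128,  0.43399836])}
side {'K': array([[380.96492277,   0.        , 272.5736996 ],
       [  0.        , 380.96492277, 210.6140436 ],
       [  0.        ,   0.        ,   1.        ]]), 'position': array([ 0.33918031, -0.5566348 ,  0.43709711]), 'attitude': array([-2.16732621,  0.31112057, -0.18705392])}
wrist {'K': array([[302.89616216,   0.        , 284.55913365],
       [  0.        , 302.89616216, 204.70523232],
       [  0.        ,   0.        ,   1.        ]]), 'hand_eye': array([[ 9.99999583e-01, -8.00533076e-04, -4.38355837e-04,
        -5.20182757e-04],
       [ 1.86233008e-04, -2.91211015e-01,  9.56658826e-01,
         2.14490186e-02],
       [-8.93491081e-04, -9.56658509e-01, -2.91210745e-01,
         8.10236548e-02],
       [ 0.00000000e+00,  0.00000000e+00,  0.00000000e+00,
         1.00000000e+00]])}
```

View pics/scene0.png

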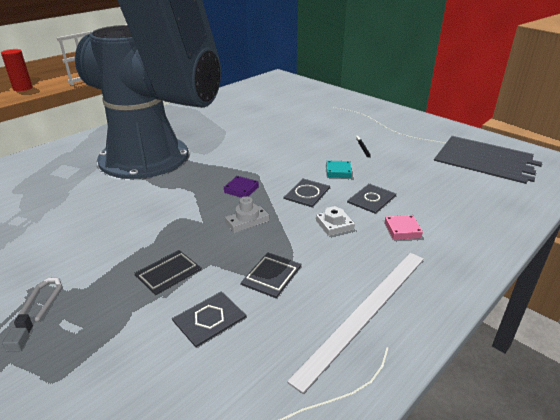

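View pics/side0.png

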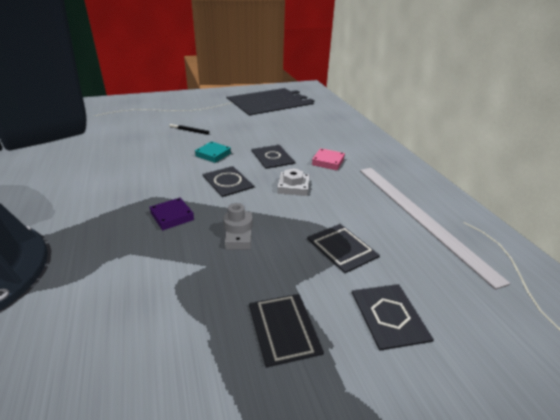

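View pics/wrist0.png

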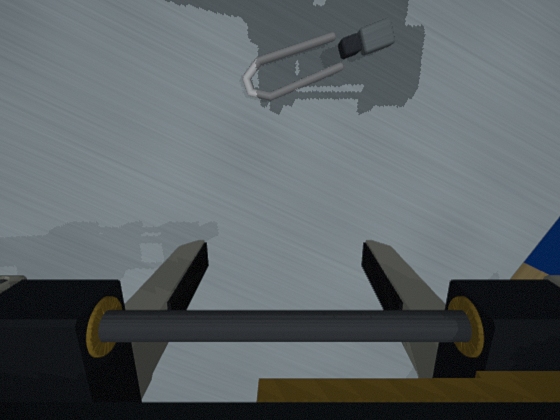

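Run:
```python
from bench import arm
from scipy.spatial.transform import Rotation as R
import numpy as np
np.set_printoptions(precision=4,suppress=True)
s=arm.observe();Rm=R.from_rotvec(s['tcp_rot']).as_matrix();print(Rm)
T=arm.camera_info('wrist')['hand_eye'];print(Rm@T[:3,:3], s['ee_pos']+Rm@T[:3,3])
for n in('scene','side'):
  print(R.from_rotvec(arm.camera_info(n)['attitude']).as_matrix())
```

```text
[[ 0.4375 -0.0003  0.8992]
 [-0.8992  0.0008  0.4375]
 [-0.0009 -1.      0.0001]]
[[ 0.4367 -0.8605 -0.2624]
 [-0.8996 -0.4181 -0.1262]
 [-0.0011  0.2911 -0.9567]] [ 0.3132 -0.4585  0.3829]
[[ 0.7234  0.3881 -0.571 ]
 [ 0.6904 -0.4079  0.5974]
 [-0.001  -0.8264 -0.5631]]
[[ 0.9567 -0.1526  0.2479]
 [-0.2905 -0.5547  0.7797]
 [ 0.0185 -0.8179 -0.575 ]]
```

```bash
python3 - <<'E'
import cv2,numpy as np
a=cv2.imread('pics/scene0.png')[165:275,190:430];b=cv2.imread('pics/side0.png')[140:280,140:340]
a=cv2.resize(a,(700,320),interpolation=cv2.INTER_CUBIC);b=cv2.resize(b,(400,280),interpolation=cv2.INTER_CUBIC)
o=np.zeros((600,700,3),np.uint8);o[:320]=a;o[320:,:400]=b
cv2.imwrite('pics/crop0.png',o)
E
cat > h.py <<'E'
from bench import arm
import cv2,numpy as np
from scipy.spatial.transform import Rotation as R
np.set_printoptions(precision=4,suppress=True)
def cam(n,s=None):
    c=arm.camera_info(n)
    if n=='wrist':
        s=s or arm.observe();Rt=R.from_rotvec(s['tcp_rot']).as_matrix();T=np.array(c['hand_eye'])
        return np.array(c['K']),np.array(s['ee_pos'])+Rt@T[:3,3],Rt@T[:3,:3]
    return np.array(c['K']),np.array(c['position']),R.from_rotvec(c['attitude']).as_matrix()
def ray(C,uv):
    K,p,A=C;d=A@np.linalg.solve(K,np.array([uv[0],uv[1],1.]));return p,d/np.linalg.norm(d)
def onz(C,uv,z):
    p,d=ray(C,uv);return p+d*(z-p[2])/d[2]
def tri(C1,u1,C2,u2):
    p,d=ray(C1,u1);q,e=ray(C2,u2)
    t=np.linalg.lstsq(np.stack([d,-e],1),q-p,rcond=None)[0]
    a=p+d*t[0];b=q+e*t[1];return (a+b)/2,np.linalg.norm(a-b)
def proj(C,P):
    K,p,A=C;x=K@(A.T@(np.asarray(P,float)-p));return x[:2]/x[2]
E
python3 - <<'E'
from h import *
S=cam('scene');D=cam('side')
for n,a,b in [('collar top',(246,201),(236,209)),('hextop',(335,213),(294,176)),('bdisc',(307,192),(228,180)),('bcol',(372,197),(272,156)),('bsq',(272,274),(343,245)),('bhex',(210,317),(391,314)),('bstrap',(168,272),(285,328)),('purple',(241,186),(172,212)),('pink',(404,225),(329,157)),('turq',(339,168),(213,150))]:
    print(n,*tri(S,a,D,b),onz(S,a,.006)[:2])
E
```

```text
collar top [ 0.4437 -0.0148  0.0546] 0.0018098269245821548 [0.3859 0.0364]
hextop [0.5963 0.1088 0.0314] 0.004993844401028927 [0.5722 0.1432]
bdisc [0.4644 0.1689 0.0051] 0.0006392746743305963 [0.465  0.1683]
bcol [0.5938 0.2607 0.0035] 0.002949457670157426 [0.5946 0.2597]
bsq [ 0.6135 -0.1058  0.006 ] 0.0009375401263793535 [ 0.6138 -0.1064]
bhex [ 0.6142 -0.2613  0.0057] 0.002527212636913822 [ 0.6138 -0.26  ]
bstrap [ 0.461  -0.2413  0.0035] 0.001438912614005784 [ 0.4631 -0.2419]
purple [0.3352 0.0665 0.013 ] 0.001631283415135397 [0.3254 0.0753]
pink [0.7192 0.1977 0.0151] 0.002264194907412962 [0.7127 0.2115]
turq [0.4552 0.3086 0.0134] 0.0008012247333169988 [0.4468 0.3204]
```

View pics/crop0.png

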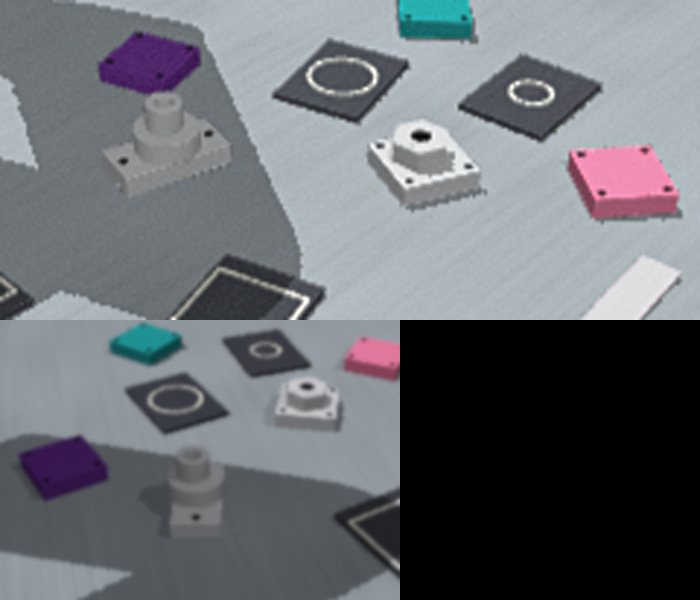

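```bash
python3 -m crank '[{"dx":-0.33,"dz":0.45,"dy":-0.015,"roll":26,"fingers":-1},{"dx":-0.33,"dz":0.45,"dy":-0.015,"roll":26,"fingers":-1},{"dx":-0.33,"dz":0.45,"dy":-0.015,"roll":26,"fingers":-1},{"dx":-0.33,"dz":0.45,"dy":-0.015,"roll":26,"fingers":-1},{"dx":-0.33,"dz":0.45,"dy":-0.015,"roll":26,"fingers":-1},{"dx":-0.33,"dz":0.45,"dy":-0.015,"roll":26,"fingers":-1},{"dx":-0.33,"dz":0.45,"dy":-0.015,"roll":26,"fingers":-1},{"dx":-0.33,"dz":0.45,"dy":-0.015,"roll":26,"fingers":-1},{"dx":-0.33,"dz":0.45,"dy":-0.015,"roll":26,"fingers":-1},{"dx":-0.33,"dz":0.45,"dy":-0.015,"roll":26,"fingers":-1}]'
python3 - <<'E'
from h import *
s=arm.observe();print(s['time_s'],s['ee_pos'],R.from_rotvec(s['tcp_rot']).as_matrix(),s['joint_vel'])
cv2.imwrite("pics/wrist1.png",arm.read_camera('wrist')[:,:,::-1])
import pickle;pickle.dump(s,open('s1.pkl','wb'))
E
```

```text
time_s: 1.4
ee_pos: [0.5018, 0.0022, 0.4194]
tcp_rot: [-1.21, 1.207, -1.205]
ft_force: [0.2, -0.8, 0.5]
grip_width: 1.003
1.4 [0.5018 0.0022 0.4194] [[ 0.0038 -0.0004  1.    ]
 [-1.      0.0012  0.0038]
 [-0.0012 -1.     -0.0004]] [-0.0718 -0.0196  0.0378 -0.0181 -0.0003 -0.0483]
```

View pics/wrist1.png

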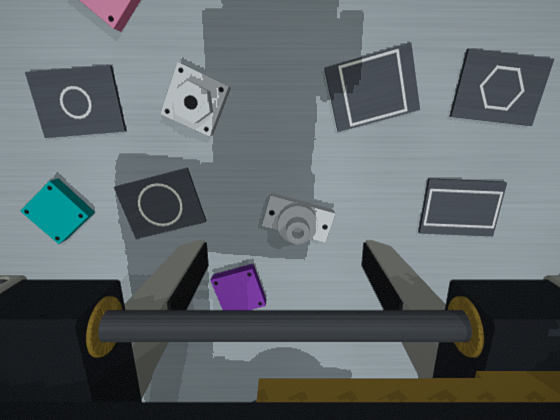

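```bash
cat > det.py <<'E'
from h import *
def plates(img,C,z=.006,thr=75,amin=600,amax=60000):
    g=cv2.cvtColor(img,cv2.COLOR_RGB2GRAY);hsv=cv2.cvtColor(img,cv2.COLOR_RGB2HSV)
    m=((g<thr)&(hsv[:,:,1]<110)).astype(np.uint8)
    m[285:]=0
    m=cv2.morphologyEx(m,cv2.MORPH_CLOSE,np.ones((3,3)))
    cs,_=cv2.findContours(m,cv2.RETR_EXTERNAL,cv2.CHAIN_APPROX_NONE)
    out=[]
    for c in cs:
        if not amin<cv2.contourArea(c)<amax: continue
        P=np.array([onz(C,p[0],z)[:2] for p in c])
        r=cv2.minAreaRect((P*1000).astype(np.float32))
        mk=np.zeros(g.shape,np.uint8);cv2.drawContours(mk,[cv2.convexHull(c)],-1,1,-1)
        mk=cv2.erode(mk,np.ones((7,7)))
        ch=((g>105)&(mk>0)).astype(np.uint8)
        cc,_=cv2.findContours(ch,cv2.RETR_EXTERNAL,cv2.CHAIN_APPROX_NONE)
        if not cc: print('no chalk',r);continue
        q=max(cc,key=lambda a:cv2.contourArea(cv2.convexHull(a)))
        Q=np.array([onz(C,p[0],z)[:2] for p in q])
        h=cv2.convexHull((Q*1000).astype(np.float32))
        M=cv2.moments(h);rr=cv2.minAreaRect(h)
        out.append((c,r,q,(M['m10']/M['m00'],M['m01']/M['m00']),rr,M['m00']))
    return out
E
python3 - <<'E'
from det import *
import pickle
s=pickle.load(open('s1.pkl','rb'));C=cam('wrist',s)
img=cv2.imread('pics/wrist1.png')[:,:,::-1].copy()
for c,r,q,ce,rr,A in plates(img,C):
    print('px',c.mean(0)[0],'plate',np.round(r[0],1),np.round(r[1],1),round(r[2],1),'| chalk c',np.round(ce,1),np.round(rr[0],1),np.round(rr[1],1),round(rr[2],1),'d',round(2*(A/np.pi)**.5,1))
g=img[40:270,110:360];cv2.imwrite('pics/c1.png',cv2.resize(img[40:270,140:360],None,fx=2.6,fy=2.6,interpolation=cv2.INTER_CUBIC)[:,:,::-1])
E
```

```text
no chalk ((368.2933044433594, 126.95057678222656), (26.998172760009766, 81.49267578125), 57.33954620361328)
px [450.8958 193.2046] plate [ 460.4 -235.7] [104.8  76.8] 87.7 | chalk c [ 467.8 -218.1] [ 478.  -221.5] [ 45.2 100. ] 29.7 d 55.0
px [160.6992 202.9675] plate [463.2 171. ] [ 78.1 105.2] 14.5 | chalk c [462.6 172. ] [462.6 172.3] [58.  59.8] 84.5 d 59.3
px [ 76.7326 103.2733] plate [594.2 258.1] [ 76.  104.9] 4.7 | chalk c [593.8 260.4] [593.8 260.3] [37.2 38.4] 0.2 d 38.3
px [496.4623  93.944 ] plate [ 611.5 -256.6] [105.  77.] 83.9 | chalk c [ 611.5 -259.2] [ 611.4 -259.4] [55.3 49. ] 83.9 d 51.3
px [362.8079  74.6237] plate [ 611.3 -102.5] [ 75.9 103.7] 15.8 | chalk c [619.3 -98.2] [ 614.6 -102.7] [62.3 73.2] 15.8 d 67.6
```

View pics/c1.png

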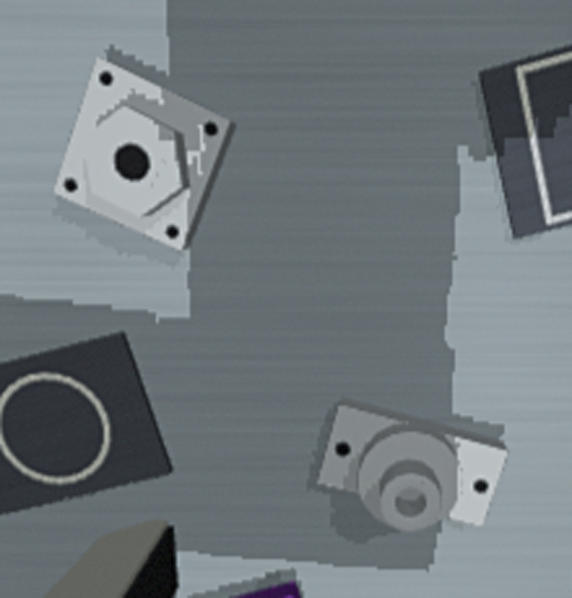

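```bash
cat > det.py <<'E'
from h import *
def mm(C,P,z): return (np.array([onz(C,p,z)[:2] for p in np.reshape(P,(-1,2))])*1000).astype(np.float32)
def plates(img,C,z=.006,thr=75,amin=600,amax=60000,rows=285):
    g=cv2.cvtColor(img,cv2.COLOR_RGB2GRAY);hsv=cv2.cvtColor(img,cv2.COLOR_RGB2HSV)
    m=((g<thr)&(hsv[:,:,1]<110)).astype(np.uint8)
    m[rows:]=0
    cs,_=cv2.findContours(m,cv2.RETR_EXTERNAL,cv2.CHAIN_APPROX_NONE)
    out=[]
    for c in cs:
        if not amin<cv2.contourArea(cv2.convexHull(c))<amax: continue
        r=cv2.minAreaRect(mm(C,c,z))
        mk=np.zeros(g.shape,np.uint8);cv2.drawContours(mk,[cv2.convexHull(c)],-1,1,-1)
        mk=cv2.erode(mk,np.ones((5,5)))
        ch=((g>thr+15)&(mk>0))
        v,u=np.nonzero(ch)
        if len(u)<20: print('no chalk',r);continue
        Q=mm(C,np.stack([u,v],1),z)
        h=cv2.convexHull(Q);M=cv2.moments(h);rr=cv2.minAreaRect(h)
        out.append((c,r,(M['m10']/M['m00'],M['m01']/M['m00']),rr,M['m00'],h))
    return out
def show(ps):
    for c,r,ce,rr,A,h in ps:
        print('px',c.mean(0)[0].round(),'plate',np.round(r[0],1),np.round(r[1],1),round(r[2],1),'| chalk c',np.round(ce,1),np.round(rr[0],1),np.round(rr[1],1),round(rr[2],1),'d',round(2*(A/np.pi)**.5,1))
E
python3 - <<'E'
from det import *
import pickle
s=arm.observe();img=arm.read_camera('wrist');cv2.imwrite('pics/wrist2.png',img[:,:,::-1]);pickle.dump(s,open('s2.pkl','wb'))
C=cam('wrist',s);print(s['time_s'],s['ee_pos'],s['joint_vel'])
show(plates(img,C))
for n in('scene','side'):
    print(n);im=cv2.imread(f'pics/{n}0.png')[:,:,::-1].copy();show(plates(im,cam(n),thr=60,rows=420,amin=300,amax=8000))
E
```

```text
1.45 [0.5012 0.0005 0.4193] [-0.0591 -0.0182  0.0242 -0.0051 -0.0021 -0.0185]
no chalk ((367.72894287109375, -123.52995300292969), (80.0509033203125, 25.67934226989746), 33.24196243286133)
no chalk ((367.622314453125, 125.27450561523438), (26.99317741394043, 81.48932647705078), 57.254878997802734)
no chalk ((458.7318420410156, -238.06307983398438), (88.77874755859375, 42.495933532714844), 87.81311798095703)
no chalk ((625.3766479492188, -99.26563262939453), (33.39454650878906, 64.31597900390625), 14.132906913757324)
px [ 65. 282.] plate [346.4 321.8] [ 13.3 157.8] 0.1 | chalk c [348.6 363.3] [348.8 356.7] [ 1.7 42.5] 0.1 d 7.2
px [450. 192.] plate [ 460.6 -235.6] [104.6  76.5] 87.7 | chalk c [ 467.  -219.3] [ 458.6 -233.8] [91.  53.9] 87.8 d 57.9
px [160. 203.] plate [463.3 171. ] [ 78.  105.2] 14.5 | chalk c [462.6 172.1] [462.4 172.2] [59.4 59.8] 0.1 d 59.8
px [85. 99.] plate [594.1 258.1] [ 76.3 105.1] 4.6 | chalk c [593.7 260.4] [593.8 260.1] [38.3 38.7] 0.1 d 38.7
px [499.  88.] plate [ 611.6 -256.9] [105.4  76.9] 83.8 | chalk c [ 611.5 -259.2] [ 611.6 -259.1] [55.6 49.1] 24.0 d
[... 1614 characters left out ...]
x [286. 336.] plate [ 458.8 -241.8] [106.6  79.2] 87.8 | chalk c [ 460.1 -240.7] [ 460.  -240.7] [96.9 53.4] 87.9 d 80.9
px [386. 313.] plate [ 610.6 -263.7] [101.4  76.5] 84.3 | chalk c [ 614.  -260.3] [ 614.  -260.5] [53.5 57.5] 54.5 d 54.9
px [339. 252.] plate [ 606.3 -108.7] [ 75.8 108.4] 18.4 | chalk c [ 605. -109.] [ 606.8 -107.1] [63.7 76.2] 15.4 d 74.5
px [ 16. 259.] plate [83.7 52.5] [ 72.9 304.4] 13.3 | chalk c [79.3 -5.1] [77.4  7.2] [ 13.  180.2] 1.3 d 44.8
px [231. 188.] plate [466.9 145.9] [72.7 63.4] 14.8 | chalk c [461.7 149. ] [461.4 147.2] [20.8 57.3] 85.1 d 33.4
px [279. 160.] plate [592.8 249.3] [70.6 94.8] 4.9 | chalk c [604.7 253. ] [606.2 253.2] [46.6 16.5] 57.8 d 27.2
```

Run:
```python
import cv2,numpy as np
w=cv2.imread('pics/wrist2.png');sc=cv2.imread('pics/scene0.png');si=cv2.imread('pics/side0.png')
def crop(im,u,v,s,f):
    c=cv2.resize(im[v:v+s,u:u+s],None,fx=f,fy=f,interpolation=cv2.INTER_CUBIC)
    for k in range(0,s,10):
        cv2.putText(c,str(u+k),(k*f,8),0,.3,(0,255,255),1);cv2.putText(c,str(v+k),(0,k*f+8),0,.3,(0,255,255),1)
        c[:,k*f]=c[:,k*f]//2+60; c[k*f,:]=c[k*f,:]//2+60
    return c
cv2.imwrite('pics/cw.png',np.hstack([crop(w,155,55,80,5),crop(w,258,178,80,5)]))
cv2.imwrite('pics/cf.png',np.vstack([np.hstack([crop(sc,220,190,50,6),crop(sc,310,195,50,6)]),np.hstack([crop(si,215,198,50,6),crop(si,270,160,50,6)])]))
```

```text
(no output)
```

View pics/cw.png

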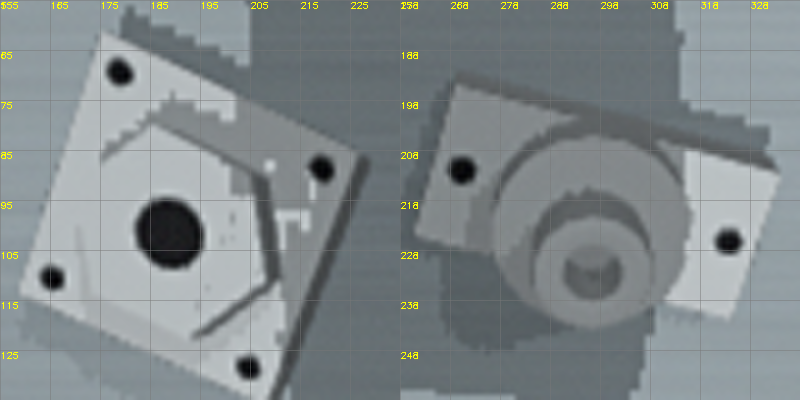

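View pics/cf.png

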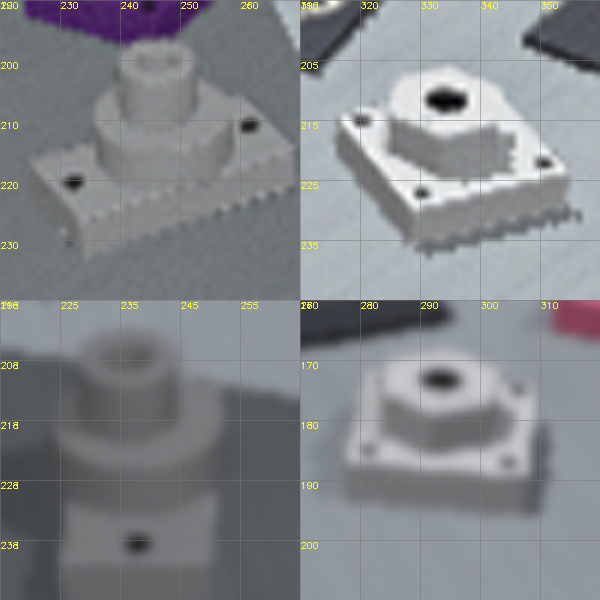

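Run:
```python
from h import *
import pickle
W=cam('wrist',pickle.load(open('s2.pkl','rb')));S=cam('scene');D=cam('side')
def t(n,w,s=None,d=None,z=None):
    print(n,'W-z',onz(W,w,z), 'WS',tri(W,w,S,s) if s else '', 'WD',tri(W,w,D,d) if d else '')
t('collar',(296.1,231.9),(246,199.5),(235.3,206.7),.058)
t('hex',(188.1,101.1),(333.8,211.2),(292.8,172.8),.036)
t('sqA',(178.3,68.9),(350.2,221.7) ,None,.018)
t('sqB',(218.7,88.1),None,None,.018)
t('sqC',(164.9,110.1),None,None,.018)
t('sqD',(204.1,127.9),(329.8,226.7),None,.018)
print('sq scene', [tri(W,w,S,(319.5,214.7)) for w in[(164.9,110.1),(204.1,127.9)]], onz(S,(319.5,214.7),.018),onz(S,(350.2,221.7),.018),onz(S,(329.8,226.7),.018))
t('stL',(269.9,211.5),(261,210.5),None,.018)
t('stR',(323.1,225.9),(231.7,219.8),(237.3,238.2),.018)
t('disc',(296.2,220.9),None,None,.036)
a=[onz(W,p,.018)[:2] for p in[(178.3,68.9),(218.7,88.1),(164.9,110.1),(204.1,127.9)]]
print('sq c',np.mean(a,0),[np.degrees(np.arctan2(*(q-p)[::-1])) for p,q in[(a[0],a[1]),(a[2],a[3]),(a[0],a[2]),(a[1],a[3])]],[np.linalg.norm(p-q) for p,q in[(a[0],a[1]),(a[0],a[2])]])
b=[onz(W,p,.018)[:2] for p in[(269.9,211.5),(323.1,225.9)]];print('st c',np.mean(b,0),np.degrees(np.arctan2(*(b[1]-b[0])[::-1])),np.linalg.norm(b[1]-b[0]))
```

```text
collar W-z [ 0.4439 -0.0127  0.058 ] WS (array([ 0.4435, -0.0131,  0.0584]), np.float64(0.0013254094840862531)) WD (array([ 0.4434, -0.0127,  0.0571]), np.float64(0.0002328038992387829))
hex W-z [0.5938 0.1105 0.036 ] WS (array([0.5933, 0.1096, 0.0375]), np.float64(0.0010935768229465275)) WD (array([0.5942, 0.1103, 0.0361]), np.float64(0.0008447074881015135))
sqA W-z [0.6295 0.124  0.018 ] WS (array([0.6292, 0.1234, 0.0195]), np.float64(0.00039193986303889946)) WD 
sqB W-z [0.6089 0.0787 0.018 ] WS  WD 
sqC W-z [0.5841 0.1447 0.018 ] WS  WD 
sqD W-z [0.5635 0.0993 0.018 ] WS (array([ 0.5685,  0.1162, -0.0218]), np.float64(0.01897471838308501)) WD 
sq scene [(array([0.5694, 0.1254, 0.0169]), np.float64(0.04712029547838056)), (array([0.5631, 0.0985, 0.0193]), np.float64(0.0013645963370421932))] [0.5615 0.0994 0.018 ] [0.6279 0.125  0.018 ] [0.6071 0.0794 0.018 ]
stL W-z [0.4565 0.0206 0.018 ] WS (array([0.456 , 0.02  , 0.0188]), np.float64(0.0019879709755263857)) WD 
stR W-z [ 0.4363 -0.0504  0.018 ] WS (array([ 0.4358, -0.0509,  0.0191]), np.float64(0.0020699067749270364)) WD (array([ 0.4366, -0.0506,  0.0175]), np.float64(0.0009099446450408529))
disc W-z [ 0.45   -0.0136  0.036 ] WS  WD 
sq c [0.5965 0.1117] [np.float64(-114.50637917832422), np.float64(-114.43901570702741), np.float64(155.5499414441808), np.float64(155.57909326944784)] [np.float64(0.049798799567476786), np.float64(0.04985402613680198)]
st c [ 0.4464 -0.0149] -105.87147046693916 0.07381312966657988
```

```bash
cat > go.py <<'E'
from h import *
import sys
# usage: go.py x y z [yaw]   world target of TCP ; yaw = world angle of tool z (deg)
def rel(x,y,z,yaw=None):
    s=arm.observe();Rm=R.from_rotvec(s['tcp_rot']).as_matrix()
    d=Rm.T@(np.array([x,y,z])-s['ee_pos']);c=np.degrees(np.arctan2(Rm[1,2],Rm[0,2]))
    r=0 if yaw is None else (c-yaw+180)%360-180
    print('t',s['time_s'],'ee',s['ee_pos'],'yaw %.2f'%c,'F',np.round(s['ft_force'],1),'g %.3f'%(s['grip_width']*.093),'q6 %.2f'%s['qpos'][5])
    print('dx %.4f dy %.4f dz %.4f roll %.1f'%(*d,r))
if __name__=='__main__': rel(*map(float,sys.argv[1:]))
E
python3 go.py .4437 -.0129 .265 0;python3 go.py .4437 -.0129 .2255 0
```

```text
t 1.5 ee [ 0.5008 -0.0006  0.4193] yaw 0.02 F [-1.3 -0.5 -0.3] g 0.093 q6 1.48
dx 0.0124 dy 0.1544 dz -0.0569 roll 0.0
t 1.5 ee [ 0.5008 -0.0006  0.4193] yaw 0.02 F [-1.3 -0.5 -0.3] g 0.093 q6 1.48
dx 0.0124 dy 0.1939 dz -0.0569 roll 0.0
```

```bash
python3 -m crank '[{"dx":0.0124,"dy":0.15,"dz":-0.057,"fingers":-0.3},{"dx":0.0124,"dy":0.15,"dz":-0.057,"fingers":-0.3},{"dx":0.0124,"dy":0.15,"dz":-0.057,"fingers":-0.3},{"dx":0.0124,"dy":0.154,"dz":-0.057,"fingers":-0.3},{"dx":0.0124,"dy":0.17,"dz":-0.057,"fingers":-0.3},{"dx":0.0124,"dy":0.1939,"dz":-0.057,"fingers":-0.3},{"dx":0.0124,"dy":0.1939,"dz":-0.057,"fingers":-0.3},{"dx":0.0124,"dy":0.1939,"dz":-0.057,"fingers":-0.3}]'; python3 go.py .4437 -.0129 .2255 0
python3 - <<'E'
from h import *
cv2.imwrite("pics/wrist3.png",arm.read_camera('wrist')[:,:,::-1])
E
```

```text
t 1.5 ee [ 0.5008 -0.0006  0.4193] yaw 0.02 F [-1.3 -0.5 -0.3] g 0.093 q6 1.48
dx 0.0124 dy 0.1939 dz -0.0569 roll 0.0validation failed for argument at $[0]...
```

View pics/wrist3.png

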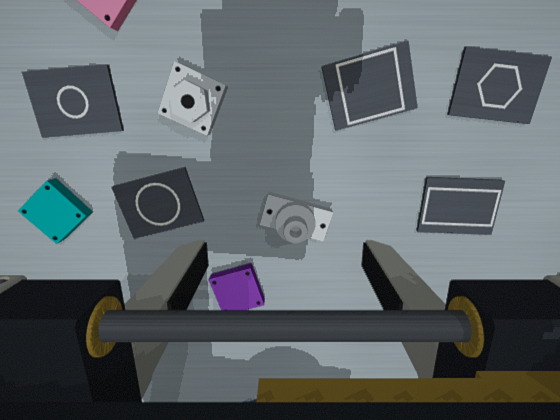

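The rows need every key; adding roll.

```bash
python3 -m crank '[{"dx":0.0124,"dy":0.15,"dz":-0.057,"roll":0,"fingers":-0.3},{"dx":0.0124,"dy":0.15,"dz":-0.057,"roll":0,"fingers":-0.3},{"dx":0.0124,"dy":0.15,"dz":-0.057,"roll":0,"fingers":-0.3},{"dx":0.0124,"dy":0.154,"dz":-0.057,"roll":0,"fingers":-0.3},{"dx":0.0124,"dy":0.17,"dz":-0.057,"roll":0,"fingers":-0.3},{"dx":0.0124,"dy":0.1939,"dz":-0.057,"roll":0,"fingers":-0.3},{"dx":0.0124,"dy":0.1939,"dz":-0.057,"roll":0,"fingers":-0.3},{"dx":0.0124,"dy":0.1939,"dz":-0.057,"roll":0,"fingers":-0.3}]'; python3 go.py .4437 -.0129 .2255 0
python3 - <<'E'
from h import *
cv2.imwrite("pics/wrist4.png",arm.read_camera('wrist')[:,:,::-1])
E
```

```text
time_s: 2.55
ee_pos: [0.4441, -0.0139, 0.2269]
tcp_rot: [-1.208, 1.21, -1.21]
ft_force: [0.1, -1.0, 0.5]
grip_width: 0.651
t 2.55 ee [ 0.4441 -0.0139  0.2269] yaw -0.09 F [ 0.1 -1.   0.5] g 0.061 q6 1.44
dx -0.0010 dy 0.0014 dz -0.0004 roll -0.1
```

View pics/wrist4.png

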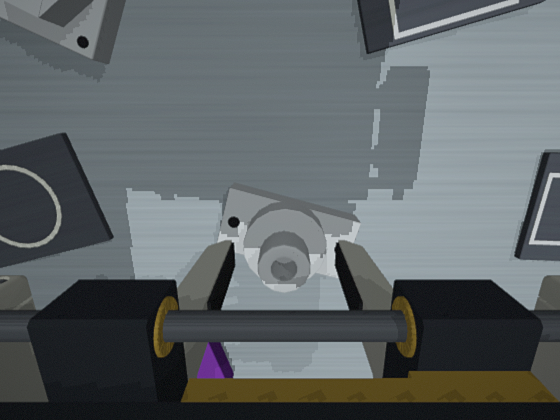

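```bash
python3 - <<'E'
from h import *
T=arm.camera_info('wrist')['hand_eye'];K=np.array(arm.camera_info('wrist')['K'])
for y in(.168,.186):
  for z in (-.0075,0,.0075):
    x=K@(T[:3,:3].T@(np.array([0,y,z])-T[:3,3]));print(y,z,x[:2]/x[2])
E
python3 -m crank '[{"dx":-0.001,"dy":0.001,"dz":0,"roll":0,"fingers":1},{"dx":-0.001,"dy":0.001,"dz":0,"roll":0,"fingers":1},{"dx":-0.001,"dy":0.001,"dz":0,"roll":0,"fingers":1},{"dx":-0.001,"dy":0.001,"dz":0,"roll":0,"fingers":1}]' 20; python3 go.py .4437 -.0129 .30 0
```

```text
0.168 -0.0075 [285.3442 281.0236]
0.168 0 [285.3423 268.7695]
0.168 0.0075 [285.3403 256.184 ]
0.186 -0.0075 [285.2746 265.1766]
0.186 0 [285.272  253.8973]
0.186 0.0075 [285.2694 242.3422]
time_s: 3.1
ee_pos: [0.444, -0.0128, 0.226]
tcp_rot: [-1.208, 1.21, -1.21]
ft_force: [-0.1, -0.3, 2.1]
grip_width: 0.326
t 3.1 ee [ 0.444  -0.0128  0.226 ] yaw -0.08 F [-0.1 -0.3  2.1] g 0.030 q6 1.44
dx 0.0000 dy -0.0740 dz -0.0002 roll -0.1
```

```bash
python3 go.py .5937 .2602 .1965 0; python3 -m crank '[{"dx":0,"dy":-0.05,"dz":0,"roll":0,"fingers":1},{"dx":-0.273,"dy":-0.05,"dz":0.15,"roll":0,"fingers":1},{"dx":-0.273,"dy":-0.05,"dz":0.15,"roll":0,"fingers":1},{"dx":-0.273,"dy":-0.05,"dz":0.15,"roll":0,"fingers":1},{"dx":-0.273,"dy":-0.05,"dz":0.15,"roll":0,"fingers":1},{"dx":-0.273,"dy":-0.05,"dz":0.15,"roll":0,"fingers":1},{"dx":-0.273,"dy":-0.03,"dz":0.15,"roll":0,"fingers":1},{"dx":-0.273,"dy":0.0,"dz":0.15,"roll":0,"fingers":1},{"dx":-0.273,"dy":0.01,"dz":0.15,"roll":0,"fingers":1},{"dx":-0.273,"dy":0.01,"dz":0.15,"roll":0,"fingers":1}]';  python3 go.py .5937 .2602 .1965 0
python3 - <<'E'
from h import *
cv2.imwrite("pics/wrist5.png",arm.read_camera('wrist')[:,:,::-1])
E
```

```text
t 3.1 ee [ 0.444  -0.0128  0.226 ] yaw -0.08 F [-0.1 -0.3  2.1] g 0.030 q6 1.44
dx -0.2732 dy 0.0297 dz 0.1493 roll -0.1
time_s: 4.35
ee_pos: [0.5942, 0.2594, 0.2157]
tcp_rot: [-1.209, 1.211, -1.211]
ft_force: [-0.3, -0.6, -0.4]
grip_width: 0.322
t 4.35 ee [0.5942 0.2594 0.2157] yaw -0.11 F [-0.3 -0.6 -0.4] g 0.030 q6 1.91
dx -0.0008 dy 0.0192 dz -0.0005 roll -0.1
```

View pics/wrist5.png

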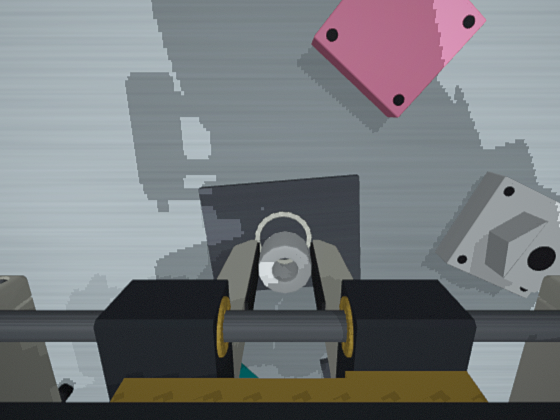

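```bash
python3 -m crank '[{"dx":-0.0005,"dy":0.012,"dz":0,"roll":0,"fingers":1},{"dx":-0.0005,"dy":0.019,"dz":0,"roll":0,"fingers":1},{"dx":-0.0005,"dy":0.0195,"dz":0,"roll":0,"fingers":1},{"dx":-0.0005,"dy":0.0195,"dz":0,"roll":0,"fingers":1}]';  python3 go.py .5937 .2602 .1962 0
```

```text
time_s: 4.9
ee_pos: [0.5946, 0.2601, 0.1973]
tcp_rot: [-1.207, 1.21, -1.211]
ft_force: [-0.6, -0.1, -0.7]
grip_width: 0.322
t 4.9 ee [0.5946 0.2601 0.1973] yaw -0.10 F [-0.6 -0.1 -0.7] g 0.030 q6 1.91
dx -0.0001 dy 0.0011 dz -0.0009 roll -0.1
```

```bash
python3 -m crank '[{"dx":0,"dy":0.0015,"dz":-0.0009,"roll":0,"fingers":1},{"dx":0,"dy":0.0015,"dz":-0.0009,"roll":0,"fingers":1},{"dx":0,"dy":0.0015,"dz":-0.0009,"roll":0,"fingers":0},{"dx":0,"dy":0.0015,"dz":-0.0009,"roll":0,"fingers":-0.1},{"dx":0,"dy":-0.07,"dz":-0.0009,"roll":0,"fingers":-0.1},{"dx":0,"dy":-0.11,"dz":-0.0009,"roll":0,"fingers":-0.1},{"dx":0,"dy":-0.15,"dz":-0.0009,"roll":0,"fingers":-0.2},{"dx":0,"dy":-0.15,"dz":-0.0009,"roll":0,"fingers":-0.2}]';  python3 go.py .595 .16 .33 0
python3 - <<'E'
from h import *
cv2.imwrite("pics/wrist6.png",arm.read_camera('wrist')[:,:,::-1])
E
```

```text
time_s: 5.9
ee_pos: [0.5939, 0.2602, 0.3508]
tcp_rot: [-1.202, 1.207, -1.212]
ft_force: [-1.3, -1.1, -0.8]
grip_width: 0.596
t 5.9 ee [0.5939 0.2602 0.3508] yaw -0.10 F [-1.3 -1.1 -0.8] g 0.055 q6 1.91
dx 0.1003 dy 0.0205 dz 0.0011 roll -0.1
```

View pics/wrist6.png

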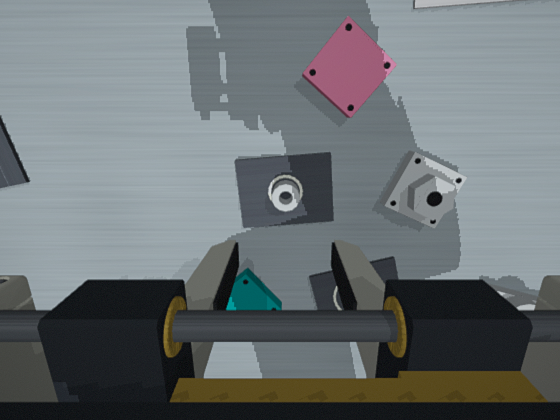

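```bash
cat > zoom.py <<'E'
import cv2,sys,numpy as np
f,u,v,s,k,o=sys.argv[1],*map(int,sys.argv[2:6]),sys.argv[6]
im=cv2.imread(f)[v:v+s,u:u+s];c=cv2.resize(im,None,fx=k,fy=k,interpolation=cv2.INTER_CUBIC)
for j in range(0,s,10):
    cv2.putText(c,str(u+j),(j*k,8),0,.3,(0,0,255),1);cv2.putText(c,str(v+j),(0,j*k+8),0,.3,(0,0,255),1)
cv2.imwrite(o,c)
E
python3 zoom.py pics/wrist6.png 260 165 50 12 pics/z6.png; python3 zoom.py pics/wrist6.png 370 140 100 6 pics/z6b.png
python3 - <<'E'
from h import *;import pickle
s=arm.observe();pickle.dump(s,open('s6.pkl','wb'))
E
```

```text
(no output)
```

View pics/z6.png

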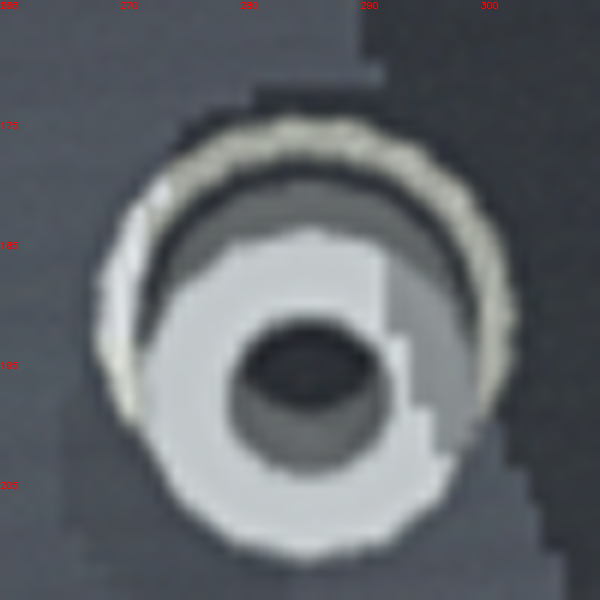

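View pics/z6b.png

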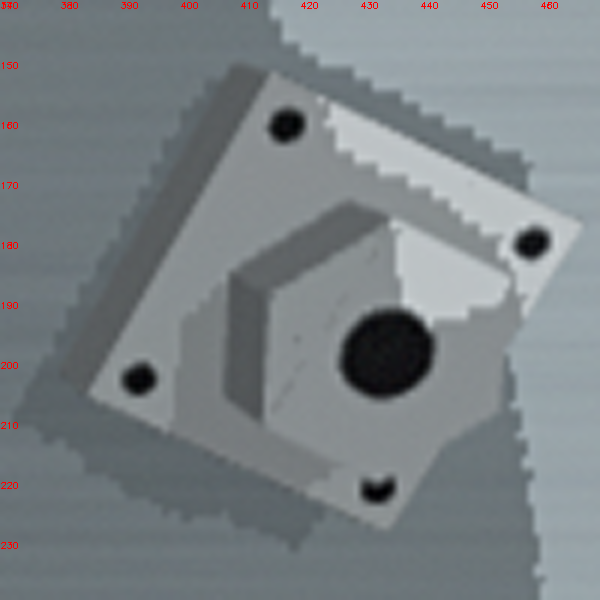

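Run:
```python
from h import *;import pickle
s=pickle.load(open('s6.pkl','rb'));W=cam('wrist',s);S=cam('scene');D=cam('side')
print('collar',onz(W,(285.2,197.6),.028),'collar outer', onz(W,(285.3,(230+558)/24+164.5),.028))
print('outline', onz(W,(260+306/12-.5,165+115/12-.5),.006),onz(W,(260+97/12-.5,165+310/12-.5),.006),onz(W,(260+515/12-.5,165+310/12-.5),.006))
px=lambda x,y:(370+x/6-.5,140+y/6-.5)
print('hex spot',onz(W,px(387,353),.036))
h=[onz(W,px(*p),.036)[:2] for p in[(268,292),(386,217),(511,282),(262,425),(502,408)]]
c=onz(W,px(387,353),.036)[:2]
for p in h: print(p-c,np.linalg.norm(p-c),np.degrees(np.arctan2(*(p-c)[::-1]))%60)
a=[onz(W,px(*p),.018)[:2] for p in[(286,125),(532,243),(138,379),(378,488)]]
print('sq c',np.mean(a,0),np.mean(a[:3],0),(a[1]+a[2])/2,[np.degrees(np.arctan2(*(q-p)[::-1])) for p,q in[(a[0],a[1]),(a[0],a[2])]])
```

```text
collar [0.592  0.2602 0.028 ] collar outer [0.5923 0.2601 0.028 ]
outline [0.6122 0.2604 0.006 ] [0.5942 0.2794 0.006 ] [0.5942 0.2414 0.006 ]
hex spot [0.5931 0.1119 0.036 ]
[0.0105 0.021 ] 0.023473729620747976 3.5335590984460126
[0.0229 0.0034] 0.023185941036091822 8.326385535169221
[ 0.0121 -0.0187] 0.02221726541478107 2.8599506673137043
[-0.0125  0.0193] 0.022965181264128616 3.030356940121834
[-0.0096 -0.0206] 0.0227322873021593 4.976894764013423
sq c [0.5956 0.1132] [0.6065 0.1174] [0.5956 0.1133] [np.float64(-114.49848532227747), np.float64(155.32500053677228)]
```

```bash
python3 go.py .5937 .111 .255 4.5
```

```text
t 5.95 ee [0.5935 0.2601 0.3483] yaw -0.10 F [ 0.2  0.2 -0.4] g 0.056 q6 1.91
dx 0.1492 dy 0.0932 dz 0.0001 roll -4.6
```

```bash
python3 -m crank '[{"dx":0.149,"dy":0,"dz":0,"roll":-4.6,"fingers":-0.5},{"dx":0.149,"dy":0.093,"dz":0,"roll":-4.6,"fingers":-0.5},{"dx":0.149,"dy":0.093,"dz":0,"roll":-4.6,"fingers":-0.5},{"dx":0.149,"dy":0.093,"dz":0,"roll":-4.6,"fingers":-0.5},{"dx":0.149,"dy":0.093,"dz":0,"roll":-4.6,"fingers":-0.5},{"dx":0.149,"dy":0.093,"dz":0,"roll":-4.6,"fingers":-0.5}]';  python3 go.py .5937 .111 .2065 4.5
python3 - <<'E'
from h import *;import pickle
s=arm.observe();pickle.dump(s,open('s7.pkl','wb'))
cv2.imwrite("pics/wrist7.png",arm.read_camera('wrist')[:,:,::-1])
E
python3 zoom.py pics/wrist7.png 225 195 120 5 pics/z7.png
```

```text
time_s: 6.7
ee_pos: [0.5938, 0.1122, 0.256]
tcp_rot: [-1.241, 1.147, -1.152]
ft_force: [-0.2, 0.2, -0.4]
grip_width: 0.753
t 6.7 ee [0.5938 0.1122 0.256 ] yaw 4.56 F [-0.2  0.2 -0.4] g 0.070 q6 1.60
dx 0.0013 dy 0.0495 dz -0.0004 roll 0.1
```

View pics/z7.png

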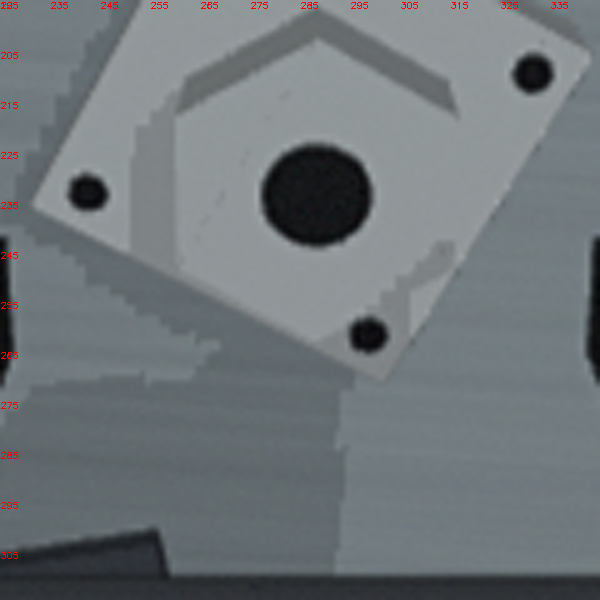

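```bash
python3 - <<'E'
from h import *;import pickle
W=cam('wrist',pickle.load(open('s7.pkl','rb')))
print('hex spot',onz(W,(287.7,233.5),.036))
px=lambda x,y:(225+x/5-.5,195+y/5-.5)
a=[onz(W,px(*p),.018)[:2] for p in[(532,74),(88,192),(368,335)]]
print('sq c',(a[0]+a[1])/2,a,np.degrees(np.arctan2(*(a[2]-a[1])[::-1])))
E
python3 go.py .5935 .1107 .2065 4.5
```

```text
hex spot [0.5942 0.1107 0.036 ]
sq c [0.5968 0.1121] [array([0.6089, 0.0793]), array([0.5846, 0.145 ]), array([0.5638, 0.0998])] -114.73976332110549
t 6.75 ee [0.5938 0.1122 0.2561] yaw 4.57 F [-0.3 -0.1  0.4] g 0.070 q6 1.60
dx 0.0015 dy 0.0496 dz -0.0006 roll 0.1
```

```bash
python3 -m crank '[{"dx":0.0015,"dy":0.035,"dz":0,"roll":0,"fingers":-0.5},{"dx":0.0015,"dy":0.049,"dz":0,"roll":0,"fingers":-0.5},{"dx":0.0015,"dy":0.05,"dz":0,"roll":0,"fingers":-0.5},{"dx":0.0015,"dy":0.05,"dz":0,"roll":0,"fingers":-0.5},{"dx":0.0015,"dy":0.05,"dz":0,"roll":0,"fingers":1},{"dx":0.0015,"dy":0.05,"dz":0,"roll":0,"fingers":1},{"dx":0.0015,"dy":0.05,"dz":0,"roll":0,"fingers":1},{"dx":0.0015,"dy":0.05,"dz":0,"roll":0,"fingers":1}]' 25;  python3 go.py .6125 -.2595 .1945 23.8
```

```text
time_s: 7.75
ee_pos: [0.5942, 0.1108, 0.2063]
tcp_rot: [-1.241, 1.147, -1.152]
ft_force: [-0.8, -0.1, 2.8]
grip_width: 0.426
t 7.75 ee [0.5942 0.1108 0.2063] yaw 4.57 F [-0.8 -0.1  2.8] g 0.040 q6 1.60
dx 0.3706 dy 0.0113 dz -0.0113 roll -19.2
```

```bash
python3 go.py .557 -.284 .26 23.8; python3 -m crank '[{"dx":0,"dy":-0.054,"dz":0,"roll":0,"fingers":1},{"dx":0.388,"dy":-0.054,"dz":-0.069,"roll":-19.2,"fingers":1},{"dx":0.388,"dy":-0.054,"dz":-0.069,"roll":-19.2,"fingers":1},{"dx":0.388,"dy":-0.054,"dz":-0.069,"roll":-19.2,"fingers":1},{"dx":0.388,"dy":-0.054,"dz":-0.069,"roll":-19.2,"fingers":1},{"dx":0.388,"dy":-0.054,"dz":-0.069,"roll":-19.2,"fingers":1},{"dx":0.388,"dy":-0.054,"dz":-0.069,"roll":-19.2,"fingers":1},{"dx":0.388,"dy":-0.054,"dz":-0.069,"roll":-19.2,"fingers":1},{"dx":0.388,"dy":-0.054,"dz":-0.069,"roll":-19.2,"fingers":1},{"dx":0.388,"dy":-0.054,"dz":-0.069,"roll":-19.2,"fingers":1}]';  python3 go.py .6125 -.2595 .1945 23.8
python3 - <<'E'
from h import *;import pickle
s=arm.observe();pickle.dump(s,open('s8.pkl','wb'))
cv2.imwrite("pics/wrist8.png",arm.read_camera('wrist')[:,:,::-1])
E
```

```text
t 7.75 ee [0.5942 0.1108 0.2063] yaw 4.57 F [-0.8 -0.1  2.8] g 0.040 q6 1.60
dx 0.3905 dy -0.0545 dz -0.0682 roll -19.2
time_s: 9.0
ee_pos: [0.5562, -0.2802, 0.2593]
tcp_rot: [-1.373, 0.895, -0.899]
ft_force: [-0.6, 0.4, -1.7]
grip_width: 0.429
t 9.0 ee [ 0.5562 -0.2802  0.2593] yaw 23.83 F [-0.6  0.4 -1.7] g 0.040 q6 0.61
dx 0.0038 dy 0.0651 dz 0.0595 roll 0.0
```

View pics/wrist8.png

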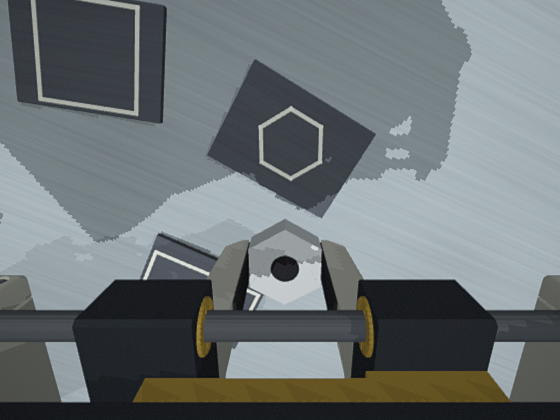

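Run:
```python
from det import *;import pickle
W=cam('wrist',pickle.load(open('s8.pkl','rb')))
img=cv2.imread('pics/wrist8.png')[:,:,::-1].copy()
m=np.zeros(img.shape[:2],np.uint8);m[95:192,248:335]=1
g=cv2.cvtColor(img,cv2.COLOR_RGB2GRAY)
v,u=np.nonzero((g>115)&(m>0));Q=mm(W,np.stack([u,v],1),.006);h=cv2.convexHull(Q);M=cv2.moments(h)
print('c',M['m10']/M['m00'],M['m01']/M['m00'],M['m00'],cv2.minAreaRect(h))
a=cv2.approxPolyDP(h,5,True).reshape(-1,2);print(a)
c=np.array([M['m10']/M['m00'],M['m01']/M['m00']])
for p in a: print(np.linalg.norm(p-c),np.degrees(np.arctan2(*(p-c)[::-1]))%60)
```

```text
c 610.9277272927972 -259.33922330342887 3073.5707807098515 ((611.0272827148438, -259.0977783203125), (82.32234954833984, 53.385459899902344), 12.848909378051758)
[[ 656.6982 -274.2348]
 [ 614.5199 -232.2606]
 [ 565.3494 -243.9305]
 [ 572.9896 -261.2707]
 [ 608.5588 -287.0391]]
48.13328077895839 41.97299159464874
27.315857844528814 22.443434468523662
48.11252942999587 41.32110788309467
37.98730045463642 2.9145116884239712
27.800983945813172 25.111840057126727
```

```bash
cat >> det.py <<'E'
def comp(img,C,seed,z=.006,thr=110,verb=True):
    """chalk component containing/nearest seed pixel -> hull in mm"""
    g=cv2.cvtColor(img,cv2.COLOR_RGB2GRAY)
    n,l,st,_=cv2.connectedComponentsWithStats((g>thr).astype(np.uint8))
    v,u=np.nonzero(l);i=np.argmin((u-seed[0])**2+(v-seed[1])**2);k=l[v[i],u[i]]
    v,u=np.nonzero(l==k);Q=mm(C,np.stack([u,v],1),z);h=cv2.convexHull(Q);M=cv2.moments(h)
    c=np.array([M['m10'],M['m01']])/M['m00'];r=cv2.minAreaRect(h)
    if verb: print('px',u.min(),u.max(),v.min(),v.max(),'centroid',c.round(1),'rect',np.round(r[0],1),np.round(r[1],1),round(r[2],1),'d',round(2*(M['m00']/np.pi)**.5,1))
    return c,r,h
E
python3 - <<'E'
from det import *;import pickle
W=cam('wrist',pickle.load(open('s8.pkl','rb')))
img=cv2.imread('pics/wrist8.png')[:,:,::-1].copy()
for t in(100,120,140):
  c,r,h=comp(img,W,(260,143),thr=t)
a=cv2.approxPolyDP(h,4,True).reshape(-1,2)
for p in a: print(np.linalg.norm(p-c),np.degrees(np.arctan2(*(p-c)[::-1]))%60)
E
```

```text
px 258 323 106 180 centroid [ 612.  -259.7] rect [ 612.  -259.8] [55.  48.4] 24.1 d 50.8
px 258 322 106 180 centroid [ 611.9 -259.6] rect [ 612.  -259.6] [55.  47.9] 24.0 d 50.3
px 259 322 106 180 centroid [ 612.  -259.7] rect [ 612.1 -259.8] [55.  47.6] 22.4 d 50.1
27.548896488393915 23.149767637203652
27.30416338384554 22.580911435449522
27.480126252100472 22.834986413063405
27.428831944390478 23.47119580307583
27.50800690536787 22.901509460205546
27.323054997144837 24.946552360595838
```

```bash
python3 go.py .612 -.2597 .1945 23.4
```

```text
t 9.05 ee [ 0.5563 -0.28    0.2593] yaw 23.86 F [-0.  -0.  -1.1] g 0.040 q6 0.61
dx 0.0039 dy 0.0652 dz 0.0588 roll 0.5
```

```bash
python3 -m crank '[{"dx":0.004,"dy":0,"dz":0.0588,"roll":0.5,"fingers":1},{"dx":0.004,"dy":0.03,"dz":0.0588,"roll":0.5,"fingers":1},{"dx":0.004,"dy":0.05,"dz":0.0588,"roll":0.5,"fingers":1},{"dx":0.004,"dy":0.06,"dz":0.0588,"roll":0.5,"fingers":1},{"dx":0.004,"dy":0.06,"dz":0.0588,"roll":0.5,"fingers":1}]';  python3 go.py .612 -.2597 .1943 23.4
```

```text
time_s: 9.68
ee_pos: [0.6117, -0.2597, 0.1993]
tcp_rot: [-1.371, 0.902, -0.905]
ft_force: [0.8, -0.5, -0.9]
grip_width: 0.429
t 9.675 ee [ 0.6117 -0.2597  0.1993] yaw 23.35 F [ 0.8 -0.5 -0.9] g 0.040 q6 0.69
dx 0.0001 dy 0.0050 dz 0.0002 roll -0.1
```

```bash
python3 -m crank '[{"dx":0,"dy":0.005,"dz":0.0002,"roll":0,"fingers":1},{"dx":0,"dy":0.0053,"dz":0.0002,"roll":0,"fingers":1},{"dx":0,"dy":0.0053,"dz":0.0002,"roll":0,"fingers":0},{"dx":0,"dy":0.0053,"dz":0.0002,"roll":0,"fingers":-0.3},{"dx":0,"dy":-0.05,"dz":0.0002,"roll":0,"fingers":-0.3},{"dx":0,"dy":-0.12,"dz":0.0002,"roll":0,"fingers":-0.3},{"dx":0,"dy":-0.15,"dz":-0.02,"roll":0,"fingers":-0.3},{"dx":0,"dy":-0.15,"dz":-0.02,"roll":0,"fingers":-0.3},{"dx":0,"dy":-0.15,"dz":-0.02,"roll":0,"fingers":-0.3}]'
python3 - <<'E'
from h import *;import pickle
s=arm.observe();pickle.dump(s,open('s9.pkl','wb'))
cv2.imwrite("pics/wrist9.png",arm.read_camera('wrist')[:,:,::-1])
E
python3 zoom.py pics/wrist9.png 230 120 120 5 pics/z9.png
```

```text
time_s: 10.8
ee_pos: [0.5927, -0.2679, 0.3486]
tcp_rot: [-1.371, 0.903, -0.904]
ft_force: [0.8, 0.5, 0.2]
grip_width: 0.646
```

View pics/z9.png

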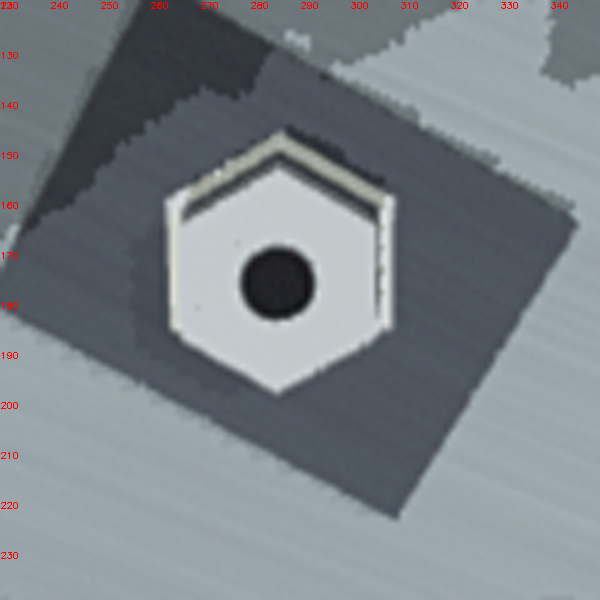

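View pics/wrist9.png

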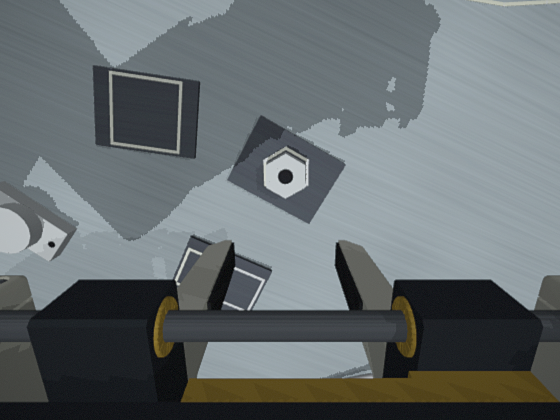

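```bash
python3 - <<'E'
from h import *;import pickle
W=cam('wrist',pickle.load(open('s9.pkl','rb')))
print('hex',onz(W,(284.9,175.9),.024)); 
for p in[(281,133),(165,200),(395,197)]: print(onz(W,(230+p[0]/5-.5,120+p[1]/5-.5),.006))
E
python3 go.py .447 -.0145 .26 0
```

```text
hex [ 0.6114 -0.2591  0.024 ]
[ 0.6375 -0.2487  0.006 ]
[ 0.6149 -0.2317  0.006 ]
[ 0.6348 -0.2762  0.006 ]
t 10.85 ee [ 0.5928 -0.2678  0.3479] yaw 23.35 F [ 0.2 -0.2 -1.5] g 0.061 q6 0.66
dx -0.2901 dy 0.0884 dz -0.0338 roll 23.4
```

```bash
python3 -m crank '[{"dx":-0.29,"dy":0.03,"dz":-0.034,"roll":23.4,"fingers":-0.7},{"dx":-0.29,"dy":0.03,"dz":-0.034,"roll":23.4,"fingers":-0.7},{"dx":-0.29,"dy":0.03,"dz":-0.034,"roll":23.4,"fingers":-0.7},{"dx":-0.29,"dy":0.06,"dz":-0.034,"roll":23.4,"fingers":-0.7},{"dx":-0.29,"dy":0.088,"dz":-0.034,"roll":23.4,"fingers":-0.7},{"dx":-0.29,"dy":0.088,"dz":-0.034,"roll":23.4,"fingers":-0.7},{"dx":-0.29,"dy":0.088,"dz":-0.034,"roll":23.4,"fingers":-0.7},{"dx":-0.29,"dy":0.088,"dz":-0.034,"roll":23.4,"fingers":-0.7},{"dx":-0.29,"dy":0.088,"dz":-0.034,"roll":23.4,"fingers":-0.7}]'
python3 - <<'E'
from h import *;import pickle
s=arm.observe();pickle.dump(s,open('s10.pkl','wb'))
cv2.imwrite("pics/wrist10.png",arm.read_camera('wrist')[:,:,::-1])
E
python3 zoom.py pics/wrist10.png 220 175 120 5 pics/z10.png
```

```text
time_s: 11.98
ee_pos: [0.4474, -0.0154, 0.2609]
tcp_rot: [-1.203, 1.209, -1.21]
ft_force: [-0.6, -0.0, 0.3]
grip_width: 0.849
```

View pics/z10.png

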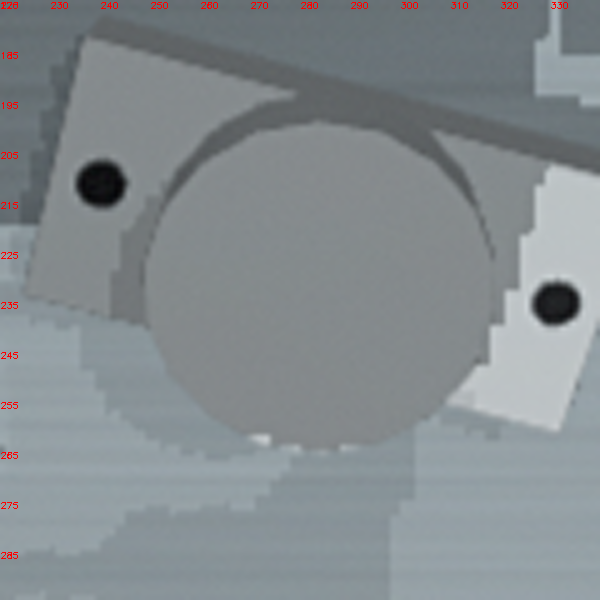

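Run:
```python
from h import *;import pickle
W=cam('wrist',pickle.load(open('s10.pkl','rb')))
px=lambda x,y:(220+x/5-.5,175+y/5-.5)
p=np.array([onz(W,px(*q),.036)[:2] for q in[(145,280),(495,280),(320,122),(320,450),(180,180),(470,390),(170,385),(465,180)]])
print(p)
A=np.c_[2*p,np.ones(len(p))];x=np.linalg.lstsq(A,(p**2).sum(1),rcond=None)[0];print('disc',x[:2],'r',np.sqrt(x[2]+x[:2]@x[:2]))
a=[onz(W,px(*q),.018)[:2] for q in[(101,184),(556,303)]];print('strap',np.mean(a,0),a,np.degrees(np.arctan2(*(a[0]-a[1])[::-1])),np.linalg.norm(a[0]-a[1]))
```

```text
[[ 0.4476  0.0117]
 [ 0.4475 -0.0387]
 [ 0.4712 -0.0136]
 [ 0.4204 -0.0134]
 [ 0.4627  0.0062]
 [ 0.4302 -0.0356]
 [ 0.431   0.0087]
 [ 0.4627 -0.0341]]
disc [ 0.4456 -0.0137] r 0.025984166833390637
strap [ 0.4464 -0.0151] [array([0.4563, 0.0203]), array([ 0.4365, -0.0505])] 74.36192322366207 0.07356497602367473
```

```bash
python3 go.py .4456 -.0137 .2065 0
```

```text
t 12.025 ee [ 0.4472 -0.0153  0.2609] yaw -0.10 F [-0.4  0.6 -0.9] g 0.079 q6 1.43
dx -0.0014 dy 0.0544 dz -0.0018 roll -0.1
```

```bash
python3 -m crank '[{"dx":-0.0014,"dy":0.035,"dz":-0.0016,"roll":0,"fingers":-0.7},{"dx":-0.0014,"dy":0.053,"dz":-0.0016,"roll":0,"fingers":-0.7},{"dx":-0.0014,"dy":0.0548,"dz":-0.0016,"roll":0,"fingers":-0.7},{"dx":-0.0014,"dy":0.0548,"dz":-0.0016,"roll":0,"fingers":-0.7},{"dx":-0.0014,"dy":0.0548,"dz":-0.0016,"roll":0,"fingers":1},{"dx":-0.0014,"dy":0.0548,"dz":-0.0016,"roll":0,"fingers":1},{"dx":-0.0014,"dy":0.0548,"dz":-0.0016,"roll":0,"fingers":1},{"dx":-0.0014,"dy":0.0548,"dz":-0.0016,"roll":0,"fingers":1}]' 30;  python3 go.py .402 .171 .27 0
```

```text
time_s: 13.02
ee_pos: [0.4459, -0.0138, 0.2063]
tcp_rot: [-1.203, 1.209, -1.21]
ft_force: [0.5, -1.1, 4.2]
grip_width: 0.544
t 13.025 ee [ 0.4459 -0.0138  0.2063] yaw -0.10 F [ 0.5 -1.1  4.2] g 0.051 q6 1.43
dx -0.1849 dy -0.0633 dz -0.0440 roll -0.1
```

```bash
python3 -m crank '[{"dx":0,"dy":-0.06,"dz":0,"roll":0,"fingers":1},{"dx":-0.185,"dy":-0.063,"dz":-0.05,"roll":0,"fingers":1},{"dx":-0.185,"dy":-0.063,"dz":-0.05,"roll":0,"fingers":1},{"dx":-0.185,"dy":-0.063,"dz":-0.05,"roll":0,"fingers":1},{"dx":-0.185,"dy":-0.063,"dz":-0.05,"roll":0,"fingers":1},{"dx":-0.185,"dy":-0.063,"dz":-0.05,"roll":0,"fingers":1},{"dx":-0.185,"dy":-0.063,"dz":-0.05,"roll":0,"fingers":1}]'
python3 - <<'E'
from det import *;import pickle
s=arm.observe();pickle.dump(s,open('s11.pkl','wb'))
img=arm.read_camera('wrist')
cv2.imwrite("pics/wrist11.png",img[:,:,::-1])
E
```

```text
time_s: 13.9
ee_pos: [0.3963, 0.1701, 0.2695]
tcp_rot: [-1.203, 1.211, -1.211]
ft_force: [-1.1, -0.6, -3.4]
grip_width: 0.54
```

View pics/wrist11.png

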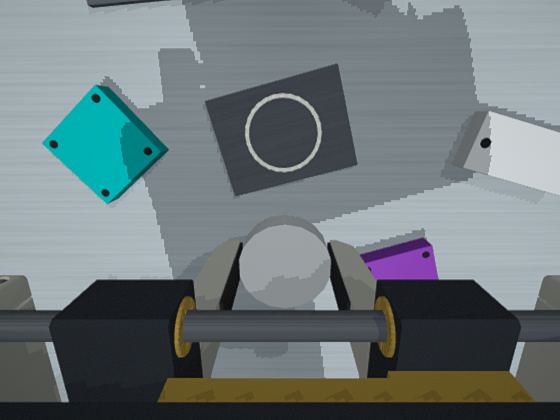

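```bash
python3 - <<'E'
from det import *;import pickle
W=cam('wrist',pickle.load(open('s11.pkl','rb')))
img=cv2.imread('pics/wrist11.png')[:,:,::-1].copy()
for t in(110,130): comp(img,W,(247,132),thr=t)
E
python3 go.py .4626 .1714 .1945 0
```

```text
px 245 321 93 171 centroid [462.2 172.3] rect [462.4 172.3] [59.5 59.3] 89.8 d 59.7
px 245 321 93 171 centroid [462.3 172.3] rect [462.3 172.5] [59.3 59.3] 46.9 d 59.4
t 13.95 ee [0.3964 0.17   0.2696] yaw -0.21 F [-0.7 -0.4 -3. ] g 0.051 q6 1.87
dx -0.0014 dy 0.0753 dz 0.0660 roll -0.2
```

```bash
python3 -m crank '[{"dx":-0.0022,"dy":0,"dz":0.066,"roll":0,"fingers":1},{"dx":-0.0022,"dy":0.03,"dz":0.066,"roll":0,"fingers":1},{"dx":-0.0022,"dy":0.055,"dz":0.066,"roll":0,"fingers":1},{"dx":-0.0022,"dy":0.069,"dz":0.066,"roll":0,"fingers":1},{"dx":-0.0022,"dy":0.07,"dz":0.066,"roll":0,"fingers":1},{"dx":-0.0022,"dy":0.07,"dz":0.066,"roll":0,"fingers":1}]';  python3 go.py .4625 .1722 .1943 0
```

```text
time_s: 14.7
ee_pos: [0.4629, 0.1721, 0.2005]
tcp_rot: [-1.202, 1.21, -1.212]
ft_force: [0.3, 0.0, -2.9]
grip_width: 0.542
t 14.7 ee [0.4629 0.1721 0.2005] yaw -0.23 F [ 0.3  0.  -2.9] g 0.050 q6 1.83
dx -0.0001 dy 0.0062 dz -0.0004 roll -0.2
```

```bash
python3 -m crank '[{"dx":0,"dy":0.006,"dz":-0.0004,"roll":0,"fingers":1},{"dx":0,"dy":0.0066,"dz":-0.0004,"roll":0,"fingers":1},{"dx":0,"dy":0.0066,"dz":-0.0004,"roll":0,"fingers":1},{"dx":0,"dy":0.0066,"dz":-0.0004,"roll":0,"fingers":-0.4},{"dx":0,"dy":0.0066,"dz":-0.0004,"roll":0,"fingers":-0.4},{"dx":0,"dy":-0.05,"dz":-0.0004,"roll":0,"fingers":-0.4},{"dx":0,"dy":-0.12,"dz":-0.02,"roll":0,"fingers":-0.4},{"dx":0,"dy":-0.15,"dz":-0.03,"roll":0,"fingers":-0.4},{"dx":0,"dy":-0.15,"dz":-0.03,"roll":0,"fingers":-0.4},{"dx":0,"dy":-0.15,"dz":-0.03,"roll":0,"fingers":-0.4}]'
python3 - <<'E'
from h import *;import pickle
s=arm.observe();pickle.dump(s,open('s12.pkl','wb'))
cv2.imwrite("pics/wrist12.png",arm.read_camera('wrist')[:,:,::-1])
E
python3 zoom.py pics/wrist12.png 230 110 120 5 pics/z12.png
```

```text
time_s: 15.95
ee_pos: [0.4322, 0.1717, 0.3496]
tcp_rot: [-1.203, 1.211, -1.212]
ft_force: [-0.4, 0.1, 0.1]
grip_width: 0.697
```

View pics/z12.png

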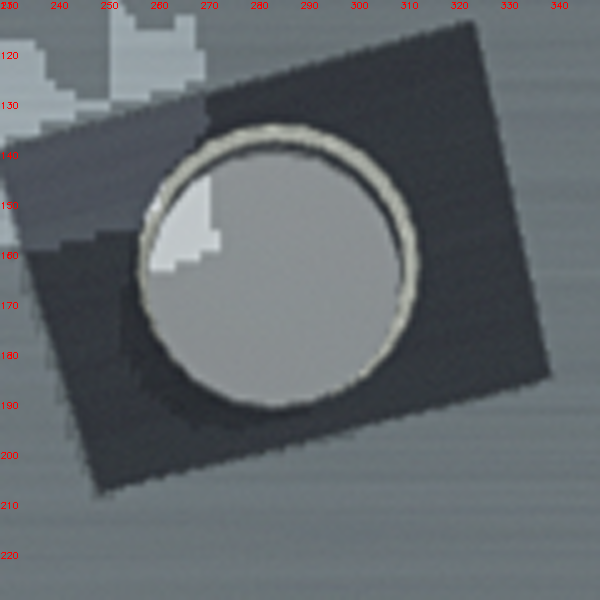

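```bash
python3 - <<'E'
from h import *;import pickle
W=cam('wrist',pickle.load(open('s12.pkl','rb')))
px=lambda x,y:(230+x/5-.5,110+y/5-.5)
def fit(P,z):
    p=np.array([onz(W,px(*q),z)[:2] for q in P])
    A=np.c_[2*p,np.ones(len(p))];x=np.linalg.lstsq(A,(p**2).sum(1),rcond=None)[0];print(x[:2],'r',np.sqrt(x[2]+x[:2]@x[:2]))
fit([(145,275),(403,275),(275,150),(275,407),(178,185),(385,345)],.024)
fit([(138,270),(420,270),(277,123),(190,150),(370,155),(365,378)],.006)
E
python3 - <<'E'
import cv2,numpy as np
from h import *
import pickle
W=cam('wrist',pickle.load(open('s12.pkl','rb')))
im=cv2.imread('pics/wrist12.png')
g=cv2.cvtColor(im,cv2.COLOR_BGR2GRAY)
print(g[165,250:325]);print(g[165,250:325][:0])
print(im[165,250:325,0].astype(int)-im[165,250:325,2])
E
```

```text
[0.4628 0.1733] r 0.02626397675381165
[0.4626 0.1722] r 0.030362804952929083
[ 55  55  54  55  56  57  45  81 141 135 141 141 139 139 140 140 140 142
 142 141 142 143 143 140 142 142 141 141 142 141 142 141 141 141 141 142
 142 141 142 142 142 142 143 141 142 141 142 142 141 142 142 140 142 142
 142 141 142 142 142 137  98 158 165  98  55  54  54  56  54  55  56  55
  54  55  53]
[]
[ 8  9 11 11  9 10  8  3 -4  0  8  8  7  7  7  7  7  7  8 10  9  7  7  7
  9  8  8  8  8  9  9  9  8  8 10  9  7  9  8  9  9  9  9  8  8  7  7  7
  9  7  9  8  8  8  8  9  7  8  8  9  4 -3 -3  2 10 11 11 10 11 11 11 10
 11 11 12]
```

```bash
python3 go.py .5966 .1121 .25 -24.6
```

```text
t 16.0 ee [0.4322 0.1716 0.3492] yaw -0.24 F [ 0.3 -0.1 -0.4] g 0.065 q6 1.85
dx 0.0591 dy 0.0994 dz 0.1644 roll 24.4
```

```bash
python3 -m crank '[{"dx":0.059,"dy":0,"dz":0.1645,"roll":24.4,"fingers":-1},{"dx":0.059,"dy":0.03,"dz":0.1645,"roll":24.4,"fingers":-1},{"dx":0.059,"dy":0.06,"dz":0.1645,"roll":24.4,"fingers":-1},{"dx":0.059,"dy":0.099,"dz":0.1645,"roll":24.4,"fingers":-1},{"dx":0.059,"dy":0.099,"dz":0.1645,"roll":24.4,"fingers":-1},{"dx":0.059,"dy":0.099,"dz":0.1645,"roll":24.4,"fingers":-1},{"dx":0.059,"dy":0.099,"dz":0.1645,"roll":24.4,"fingers":-1}]'
python3 - <<'E'
from h import *;import pickle
s=arm.observe();pickle.dump(s,open('s13.pkl','wb'))
cv2.imwrite("pics/wrist13.png",arm.read_camera('wrist')[:,:,::-1])
E
python3 zoom.py pics/wrist13.png 210 170 150 4 pics/z13.png
```

```text
time_s: 16.88
ee_pos: [0.5969, 0.1126, 0.2522]
tcp_rot: [-0.968, 1.516, -1.517]
ft_force: [-0.4, 0.1, 0.7]
grip_width: 1.004
```

View pics/z13.png

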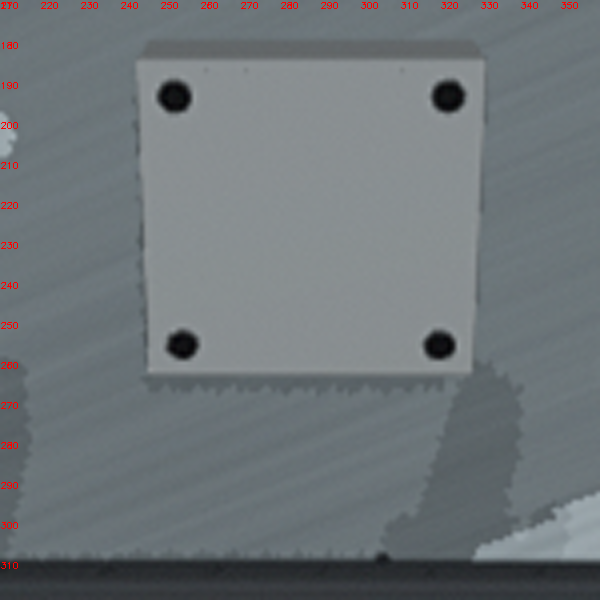

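```bash
python3 - <<'E'
from h import *;import pickle
W=cam('wrist',pickle.load(open('s13.pkl','rb')))
px=lambda x,y:(210+x/4-.5,170+y/4-.5)
a=[onz(W,px(*p),.018)[:2] for p in[(174,97),(448,97),(182,345),(439,345)]]
print('sq',np.mean(a,0),[np.degrees(np.arctan2(*(q-p)[::-1])) for p,q in[(a[0],a[1]),(a[2],a[3]),(a[2],a[0]),(a[3],a[1])]])
E
python3 go.py .5966 .1121 .19 -24.6
```

```text
sq [0.5968 0.1119] [np.float64(-114.58091418668897), np.float64(-114.51717637417656), np.float64(-24.583809919839837), np.float64(-24.65179335870924)]
t 16.925 ee [0.5968 0.1126 0.2521] yaw -24.60 F [-0.  -0.3  0.6] g 0.093 q6 2.11
dx 0.0008 dy 0.0621 dz -0.0002 roll -0.0
```

```bash
python3 -m crank '[{"dx":0.0006,"dy":0.04,"dz":0,"roll":0,"fingers":-1},{"dx":0.0006,"dy":0.058,"dz":0,"roll":0,"fingers":-1},{"dx":0.0006,"dy":0.062,"dz":0,"roll":0,"fingers":-1},{"dx":0.0006,"dy":0.062,"dz":0,"roll":0,"fingers":-1},{"dx":0.0006,"dy":0.062,"dz":0,"roll":0,"fingers":1},{"dx":0.0006,"dy":0.062,"dz":0,"roll":0,"fingers":1},{"dx":0.0006,"dy":0.062,"dz":0,"roll":0,"fingers":1},{"dx":0.0006,"dy":0.062,"dz":0,"roll":0,"fingers":1}]' 40;  python3 go.py .554 -.117 .26 15.6
```

```text
time_s: 17.92
ee_pos: [0.5969, 0.1121, 0.1904]
tcp_rot: [-0.969, 1.516, -1.517]
ft_force: [-1.3, -1.0, 3.9]
grip_width: 0.688
t 17.925 ee [0.5969 0.1121 0.1904] yaw -24.60 F [-1.3 -1.   3.9] g 0.064 q6 2.11
dx 0.2258 dy -0.0704 dz 0.0566 roll -40.2
```

```bash
python3 go.py .5285 -.127 .27 15.6; python3 -m crank '[{"dx":0,"dy":-0.06,"dz":0,"roll":0,"fingers":1},{"dx":0.1,"dy":-0.08,"dz":0.02,"roll":-20,"fingers":1},{"dx":0.246,"dy":-0.08,"dz":0.037,"roll":-40.2,"fingers":1},{"dx":0.246,"dy":-0.08,"dz":0.037,"roll":-40.2,"fingers":1},{"dx":0.246,"dy":-0.08,"dz":0.037,"roll":-40.2,"fingers":1},{"dx":0.246,"dy":-0.08,"dz":0.037,"roll":-40.2,"fingers":1},{"dx":0.246,"dy":-0.08,"dz":0.037,"roll":-40.2,"fingers":1},{"dx":0.246,"dy":-0.08,"dz":0.037,"roll":-40.2,"fingers":1}]'
python3 - <<'E'
from det import *;import pickle
s=arm.observe();pickle.dump(s,open('s14.pkl','wb'))
img=arm.read_camera('wrist')
cv2.imwrite("pics/wrist14.png",img[:,:,::-1])
E
```

```text
t 17.925 ee [0.5969 0.1121 0.1904] yaw -24.60 F [-1.3 -1.   3.9] g 0.064 q6 2.11
dx 0.2455 dy -0.0806 dz 0.0376 roll -40.2
time_s: 18.92
ee_pos: [0.5279, -0.1262, 0.2691]
tcp_rot: [-1.321, 1.004, -1.007]
ft_force: [0.3, -0.0, -6.7]
grip_width: 0.686
```

View pics/wrist14.png

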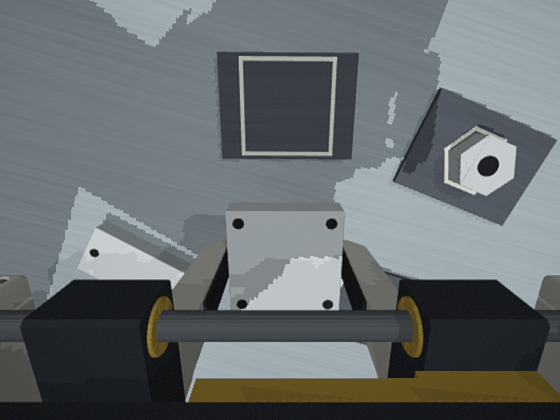

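```bash
python3 - <<'E'
from det import *;import pickle
s=pickle.load(open('s14.pkl','rb'));W=cam('wrist',s)
img=cv2.imread('pics/wrist14.png')[:,:,::-1].copy()
for t in(110,130): comp(img,W,(243,100),thr=t)
g=cv2.cvtColor(img,cv2.COLOR_RGB2GRAY)
zt=s['ee_pos'][2]-.1724
m=np.zeros_like(g);m[205:315,225:345]=1
n,l,st,ce=cv2.connectedComponentsWithStats(((g<60)&(m>0)).astype(np.uint8))
H=[ce[i] for i in range(1,n) if 40<st[i,4]<160];print(H)
P=np.array([onz(W,p,zt)[:2] for p in H]);print(P,P.mean(0)-s['ee_pos'][:2])
E
python3 go.py .613 -.104 .1965 15.6
```

```text
px 239 336 56 155 centroid [ 610.6 -104. ] rect [ 610.7 -103.9] [71.6 72. ] 15.5 d 80.8
px 239 336 56 155 centroid [ 610.8 -104. ] rect [ 610.7 -104. ] [71.5 71.5] 15.1 d 80.4
[array([237.8621, 223.4253]), array([331.2093, 223.5   ]), array([225.9798, 267.1919]), array([343.2093, 267.1512]), array([241.4857, 303.6286]), array([327.4   , 304.2167])]
[[ 0.5455 -0.0947]
 [ 0.5588 -0.1425]
 [ 0.5184 -0.0942]
 [ 0.536  -0.1569]
 [ 0.4979 -0.1078]
 [ 0.5109 -0.1558]] [0.     0.0009]
t 18.975 ee [ 0.528  -0.1261  0.2691] yaw 15.63 F [-0.1 -0.1 -6.2] g 0.064 q6 0.97
dx 0.0018 dy 0.0731 dz 0.0874 roll 0.0
```

```bash
python3 go.py .6104 -.105 .1964 15.4
```

```text
t 18.975 ee [ 0.528  -0.1261  0.2691] yaw 15.63 F [-0.1 -0.1 -6.2] g 0.064 q6 0.97
dx 0.0020 dy 0.0731 dz 0.0847 roll 0.2
```

```bash
python3 -m crank '[{"dx":0.002,"dy":0,"dz":0.06,"roll":0.2,"fingers":1},{"dx":0.002,"dy":0.02,"dz":0.0847,"roll":0.2,"fingers":1},{"dx":0.002,"dy":0.05,"dz":0.0847,"roll":0.2,"fingers":1},{"dx":0.002,"dy":0.067,"dz":0.0847,"roll":0.2,"fingers":1},{"dx":0.002,"dy":0.068,"dz":0.0847,"roll":0.2,"fingers":1},{"dx":0.002,"dy":0.068,"dz":0.0847,"roll":0.2,"fingers":1}]';  python3 go.py .6104 -.105 .1964 15.4
```

```text
time_s: 19.73
ee_pos: [0.6107, -0.105, 0.2025]
tcp_rot: [-1.319, 1.005, -1.01]
ft_force: [0.1, 0.1, -6.3]
grip_width: 0.682
t 19.725 ee [ 0.6107 -0.105   0.2025] yaw 15.43 F [ 0.1  0.1 -6.3] g 0.063 q6 1.05
dx -0.0001 dy 0.0061 dz -0.0003 roll 0.0
```

```bash
python3 -m crank '[{"dx":0,"dy":0.006,"dz":-0.0003,"roll":0,"fingers":1},{"dx":0,"dy":0.0065,"dz":-0.0003,"roll":0,"fingers":1},{"dx":0,"dy":0.0065,"dz":-0.0003,"roll":0,"fingers":1},{"dx":0,"dy":0.0065,"dz":-0.0003,"roll":0,"fingers":-0.8},{"dx":0,"dy":0.0065,"dz":-0.0003,"roll":0,"fingers":-0.8},{"dx":0,"dy":-0.05,"dz":-0.0003,"roll":0,"fingers":-0.8},{"dx":0,"dy":-0.11,"dz":-0.03,"roll":0,"fingers":-0.8},{"dx":0,"dy":-0.13,"dz":-0.05,"roll":0,"fingers":-0.8},{"dx":0,"dy":-0.13,"dz":-0.05,"roll":0,"fingers":-0.8},{"dx":0,"dy":-0.13,"dz":-0.05,"roll":0,"fingers":-0.8}]'
python3 - <<'E'
from h import *;import pickle
s=arm.observe();pickle.dump(s,open('s15.pkl','wb'))
cv2.imwrite("pics/wrist15.png",arm.read_camera('wrist')[:,:,::-1])
E
python3 zoom.py pics/wrist15.png 210 70 150 4 pics/z15.png
```

```text
time_s: 20.98
ee_pos: [0.562, -0.1185, 0.3314]
tcp_rot: [-1.319, 1.006, -1.01]
ft_force: [0.0, -0.0, -0.6]
grip_width: 0.903
```

View pics/z15.png

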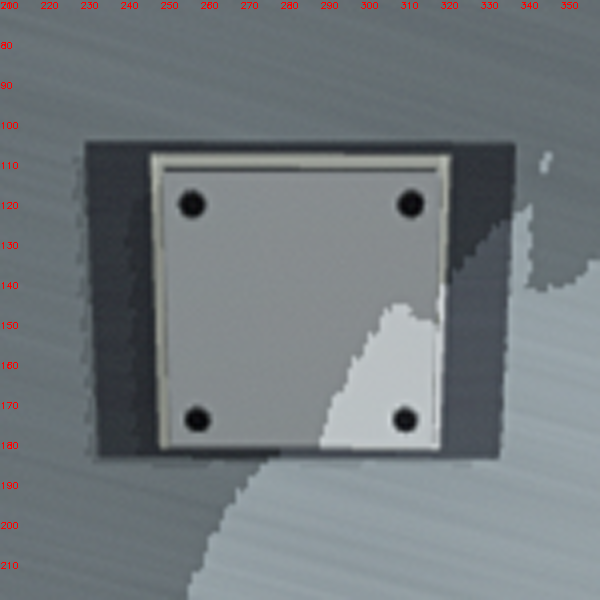

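```bash
python3 go.py .4464 -.0151 .25 74.3
```

```text
t 21.025 ee [ 0.5621 -0.1184  0.331 ] yaw 15.43 F [-0.1 -0.6 -0.7] g 0.083 q6 1.01
dx -0.1303 dy 0.0808 dz -0.0844 roll -58.9
```

```bash
python3 -m crank '[{"dx":-0.13,"dy":0,"dz":-0.0844,"roll":-58.9,"fingers":-0.6},{"dx":-0.13,"dy":0,"dz":-0.0844,"roll":-58.9,"fingers":-0.6},{"dx":-0.13,"dy":0,"dz":-0.0844,"roll":-58.9,"fingers":-0.6},{"dx":-0.13,"dy":0.03,"dz":-0.0844,"roll":-58.9,"fingers":-0.6},{"dx":-0.13,"dy":0.06,"dz":-0.0844,"roll":-58.9,"fingers":-0.6},{"dx":-0.13,"dy":0.081,"dz":-0.0844,"roll":-58.9,"fingers":-0.6},{"dx":-0.13,"dy":0.081,"dz":-0.0844,"roll":-58.9,"fingers":-0.6},{"dx":-0.13,"dy":0.081,"dz":-0.0844,"roll":-58.9,"fingers":-0.6},{"dx":-0.13,"dy":0.081,"dz":-0.0844,"roll":-58.9,"fingers":-0.6}]'
python3 - <<'E'
from h import *;import pickle
s=arm.observe();pickle.dump(s,open('s16.pkl','wb'))
cv2.imwrite("pics/wrist16.png",arm.read_camera('wrist')[:,:,::-1])
E
python3 zoom.py pics/wrist16.png 210 160 150 4 pics/z16.png
```

```text
time_s: 22.15
ee_pos: [0.4468, -0.0153, 0.2505]
tcp_rot: [-1.556, 0.211, -0.219]
ft_force: [0.5, 1.3, -0.7]
grip_width: 0.798
```

View pics/z16.png

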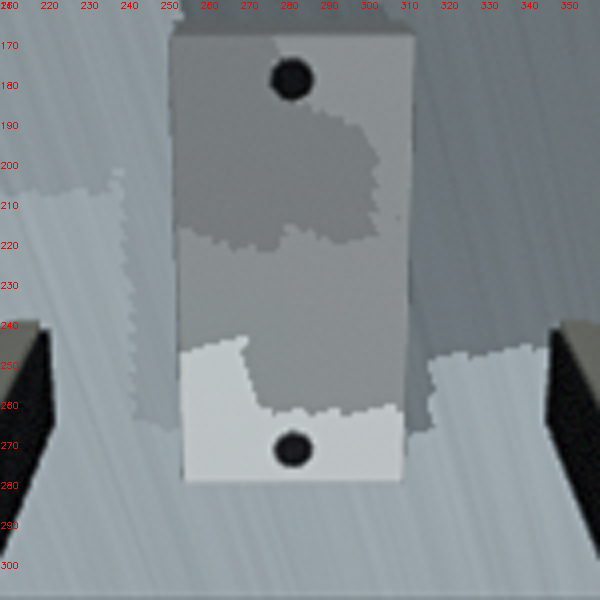

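```bash
python3 - <<'E'
from h import *;import pickle
W=cam('wrist',pickle.load(open('s16.pkl','rb')))
px=lambda x,y:(210+x/4-.5,160+y/4-.5)
a=[onz(W,px(*p),.018)[:2] for p in[(292,79),(293,450)]];print('strap',np.mean(a,0),np.degrees(np.arctan2(*(a[0]-a[1])[::-1])),np.linalg.norm(a[0]-a[1]))
E
python3 go.py .4464 -.0148 .19 74.3
```

```text
strap [ 0.4459 -0.0147] 74.26656952961416 0.07369935744556858
t 22.2 ee [ 0.4468 -0.0153  0.2505] yaw 74.29 F [ 0.3 -0.1 -1.2] g 0.074 q6 0.13
dx -0.0008 dy 0.0605 dz 0.0001 roll -0.0
```

```bash
python3 -m crank '[{"dx":0,"dy":0.04,"dz":0.0004,"roll":0,"fingers":-0.6},{"dx":0,"dy":0.058,"dz":0.0004,"roll":0,"fingers":-0.6},{"dx":0,"dy":0.0605,"dz":0.0004,"roll":0,"fingers":-0.6},{"dx":0,"dy":0.0605,"dz":0.0004,"roll":0,"fingers":-0.6},{"dx":0,"dy":0.0605,"dz":0.0004,"roll":0,"fingers":1},{"dx":0,"dy":0.0605,"dz":0.0004,"roll":0,"fingers":1},{"dx":0,"dy":0.0605,"dz":0.0004,"roll":0,"fingers":1},{"dx":0,"dy":0.0605,"dz":0.0004,"roll":0,"fingers":1}]' 40;  python3 go.py .455 -.35 .27 87.8
```

```text
time_s: 23.2
ee_pos: [0.447, -0.0147, 0.1901]
tcp_rot: [-1.556, 0.212, -0.219]
ft_force: [-1.4, 0.2, 4.5]
grip_width: 0.467
t 23.2 ee [ 0.447  -0.0147  0.1901] yaw 74.29 F [-1.4  0.2  4.5] g 0.043 q6 0.13
dx 0.0988 dy -0.0809 dz -0.3202 roll -13.5
```

```bash
python3 -m crank '[{"dx":0,"dy":-0.06,"dz":0,"roll":0,"fingers":1},{"dx":0.0988,"dy":-0.08,"dz":-0.32,"roll":-13.5,"fingers":1},{"dx":0.0988,"dy":-0.08,"dz":-0.32,"roll":-13.5,"fingers":1},{"dx":0.0988,"dy":-0.08,"dz":-0.32,"roll":-13.5,"fingers":1},{"dx":0.0988,"dy":-0.08,"dz":-0.32,"roll":-13.5,"fingers":1},{"dx":0.0988,"dy":-0.08,"dz":-0.32,"roll":-13.5,"fingers":1},{"dx":0.0988,"dy":-0.08,"dz":-0.32,"roll":-13.5,"fingers":1},{"dx":0.0988,"dy":-0.08,"dz":-0.32,"roll":-13.5,"fingers":1},{"dx":0.0988,"dy":-0.08,"dz":-0.32,"roll":-13.5,"fingers":1},{"dx":0.0988,"dy":-0.08,"dz":-0.32,"roll":-13.5,"fingers":1}]'
python3 - <<'E'
from det import *;import pickle
s=arm.observe();pickle.dump(s,open('s17.pkl','wb'));print(s['joint_vel'])
img=arm.read_camera('wrist')
cv2.imwrite("pics/wrist17.png",img[:,:,::-1])
E
```

```text
time_s: 24.45
ee_pos: [0.4551, -0.3487, 0.2688]
tcp_rot: [-1.567, 0.026, -0.033]
ft_force: [0.8, -0.3, -6.7]
grip_width: 0.472
[ 0.0005 -0.0045 -0.0046 -0.0012  0.0008 -0.0019]
```

View pics/wrist17.png

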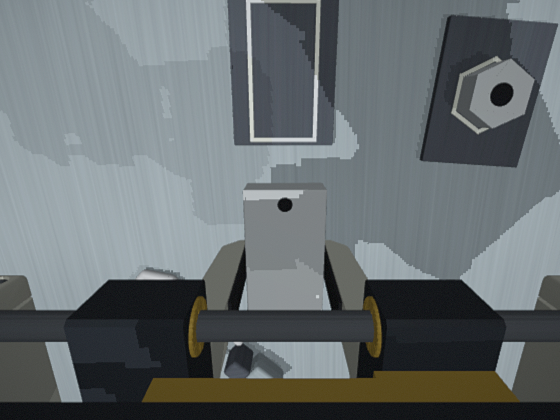

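Run:
```python
from det import *;import pickle
s=pickle.load(open('s17.pkl','rb'));W=cam('wrist',s)
img=cv2.imread('pics/wrist17.png')[:,:,::-1].copy()
for t in(120,140): comp(img,W,(251,100),thr=t)
g=cv2.cvtColor(img,cv2.COLOR_RGB2GRAY);print(g[:8,280]);print(g[100,240:330])
n,l,st,ce=cv2.connectedComponentsWithStats((g[190:220,270:300]<60).astype(np.uint8))
p=ce[1]+[270,190];zt=s['ee_pos'][2]-.1721
P=onz(W,p,zt)[:2];Rm=R.from_rotvec(s['tcp_rot']).as_matrix();d=np.r_[P-s['ee_pos'][:2],0]
print(p,P,'tool x,z of hole',Rm[:,0]@d,Rm[:,2]@d)
```

```text
px 246 320 0 141 centroid [ 458.5 -239.5] rect [ 458.5 -239.4] [95.9 52.3] 87.8 d 79.7
px 246 319 0 141 centroid [ 458.5 -239.5] rect [ 458.5 -239.4] [95.9 52. ] 87.8 d 79.4
[164 167 137  82  54  54  59  59]
[ 81  81  81  81  80  83  79  72  93 194 211 212 193 103  75  79  79  81
  80  78  79  80  80  81  81  80  81  79  78  79  79  80  83  87  88  87
  89  87  91  89  90  88  87  86  86  88  88  85  86  89  87  88  85  85
  87  86  89  89  86  86  86  87  87  84  86  88  88  89  88  86  87  87
  83 132 213 213 213 167  93  82  84  86  86  83  83  84  85  86  59  55]
[284.5519 204.461 ] [ 0.4566 -0.3121] tool x,z of hole 0.00010907265614235634 0.03660240934954402
```

```bash
python3 go.py .4584 -.2383 .1961 87.8
```

```text
t 24.5 ee [ 0.4552 -0.3488  0.2689] yaw 87.85 F [-0.2 -0.7 -6.7] g 0.043 q6 -0.70
dx -0.0013 dy 0.0732 dz 0.1103 roll 0.0
```

```bash
python3 -m crank '[{"dx":-0.0013,"dy":0,"dz":0.06,"roll":0,"fingers":1},{"dx":-0.0013,"dy":0,"dz":0.11,"roll":0,"fingers":1},{"dx":-0.0013,"dy":0.03,"dz":0.1103,"roll":0,"fingers":1},{"dx":-0.0013,"dy":0.06,"dz":0.1103,"roll":0,"fingers":1},{"dx":-0.0013,"dy":0.067,"dz":0.1103,"roll":0,"fingers":1},{"dx":-0.0013,"dy":0.067,"dz":0.1103,"roll":0,"fingers":1},{"dx":-0.0013,"dy":0.067,"dz":0.1103,"roll":0,"fingers":1}]';  python3 go.py .4584 -.2383 .1961 87.8
python3 - <<'E'
from det import *
img=arm.read_camera('wrist')
cv2.imwrite("pics/wrist18.png",img[:,:,::-1])
E
python3 zoom.py pics/wrist18.png 210 130 150 4 pics/z18.png
```

```text
time_s: 25.38
ee_pos: [0.4587, -0.2385, 0.2034]
tcp_rot: [-1.568, 0.025, -0.034]
ft_force: [0.2, -0.1, -5.4]
grip_width: 0.469
t 25.375 ee [ 0.4587 -0.2385  0.2034] yaw 87.85 F [ 0.2 -0.1 -5.4] g 0.044 q6 -0.54
dx -0.0003 dy 0.0073 dz 0.0002 roll 0.1
```

View pics/z18.png

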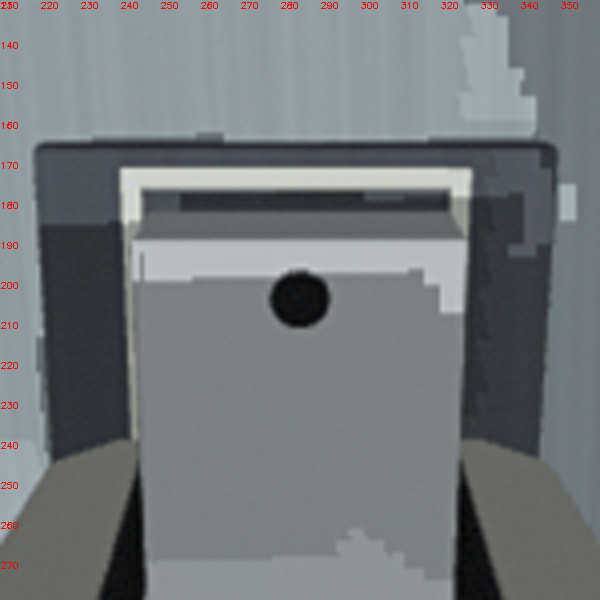

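```bash
python3 -m crank '[{"dx":-0.0008,"dy":0.006,"dz":0.0002,"roll":0,"fingers":1},{"dx":-0.0008,"dy":0.0077,"dz":0.0002,"roll":0,"fingers":1},{"dx":-0.0008,"dy":0.0077,"dz":0.0002,"roll":0,"fingers":1},{"dx":-0.0008,"dy":0.0077,"dz":0.0002,"roll":0,"fingers":-0.3},{"dx":-0.0008,"dy":0.0077,"dz":0.0002,"roll":0,"fingers":-0.3},{"dx":-0.0008,"dy":-0.05,"dz":0.0002,"roll":0,"fingers":-0.3},{"dx":-0.0008,"dy":-0.11,"dz":-0.03,"roll":0,"fingers":-0.3},{"dx":-0.0008,"dy":-0.14,"dz":-0.04,"roll":0,"fingers":-0.3},{"dx":-0.0008,"dy":-0.14,"dz":-0.04,"roll":0,"fingers":-0.3},{"dx":-0.0008,"dy":-0.14,"dz":-0.04,"roll":0,"fingers":-0.3}]'
python3 - <<'E'
from h import *;import pickle
s=arm.observe();pickle.dump(s,open('s19.pkl','wb'))
cv2.imwrite("pics/wrist19.png",arm.read_camera('wrist')[:,:,::-1])
E
python3 zoom.py pics/wrist19.png 210 80 150 4 pics/z19.png; python3 go.py .5 0 .46 0
```

```text
time_s: 26.68
ee_pos: [0.4553, -0.2785, 0.3424]
tcp_rot: [-1.567, 0.026, -0.034]
ft_force: [0.0, -0.8, -0.8]
grip_width: 0.649
t 26.725 ee [ 0.4553 -0.2784  0.342 ] yaw 87.86 F [ 0.1  0.4 -0.4] g 0.061 q6 -0.60
dx 0.0348 dy -0.1167 dz 0.2804 roll 87.9
```

View pics/z19.png

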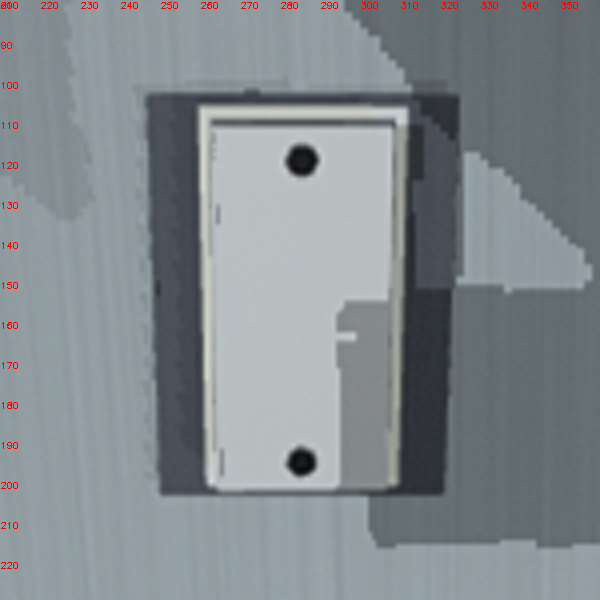

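```bash
python3 go.py .48 .21 .33 0; python3 -m crank '[{"dx":0.006,"dy":-0.03,"dz":0.25,"roll":45,"fingers":-0.3},{"dx":0.006,"dy":-0.03,"dz":0.25,"roll":45,"fingers":-0.3},{"dx":0.006,"dy":-0.03,"dz":0.489,"roll":87.9,"fingers":-0.3},{"dx":0.006,"dy":-0.03,"dz":0.489,"roll":87.9,"fingers":-0.3},{"dx":0.006,"dy":-0.03,"dz":0.489,"roll":87.9,"fingers":-0.3},{"dx":0.006,"dy":-0.0,"dz":0.489,"roll":87.9,"fingers":-0.3},{"dx":0.006,"dy":0.0,"dz":0.489,"roll":87.9,"fingers":-0.3},{"dx":0.006,"dy":0.012,"dz":0.489,"roll":87.9,"fingers":-0.3},{"dx":0.006,"dy":0.012,"dz":0.489,"roll":87.9,"fingers":-0.3},{"dx":0.006,"dy":0.012,"dz":0.489,"roll":87.9,"fingers":-0.3}]'; python3 go.py .48 .21 .33 0
```

```text
t 26.725 ee [ 0.4553 -0.2784  0.342 ] yaw 87.86 F [ 0.1  0.4 -0.4] g 0.061 q6 -0.60
dx 0.0064 dy 0.0140 dz 0.4889 roll 87.9
time_s: 27.98
ee_pos: [0.4787, 0.2127, 0.3299]
tcp_rot: [-1.206, 1.21, -1.207]
ft_force: [0.9, -1.0, 0.2]
grip_width: 0.654
t 27.975 ee [0.4787 0.2127 0.3299] yaw 0.01 F [ 0.9 -1.   0.2] g 0.061 q6 1.90
dx 0.0027 dy -0.0001 dz 0.0013 roll 0.0
```

```bash
python3 -m crank '[{"dx":0,"dy":0,"dz":0,"roll":0,"fingers":-0.3},{"dx":0,"dy":0,"dz":0,"roll":0,"fingers":-0.3}]'
python3 - <<'E'
from h import *;import pickle
s=arm.observe();pickle.dump(s,open('s20.pkl','wb'))
for n in('wrist','scene','side'): cv2.imwrite(f"pics/{n}20.png",arm.read_camera(n)[:,:,::-1])
E
```

```text
time_s: 28.22
ee_pos: [0.4787, 0.212, 0.3296]
tcp_rot: [-1.207, 1.21, -1.207]
ft_force: [0.4, 0.1, -0.1]
grip_width: 0.652
```

View pics/wrist20.png

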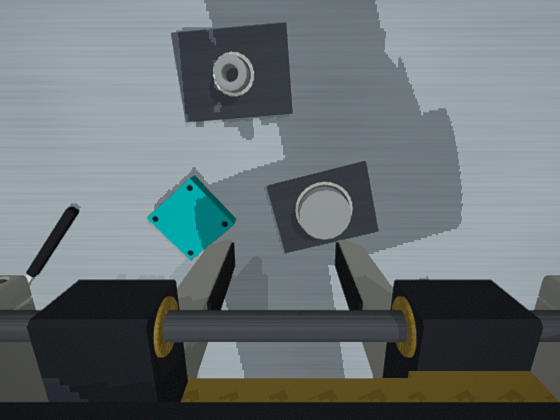

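View pics/scene20.png

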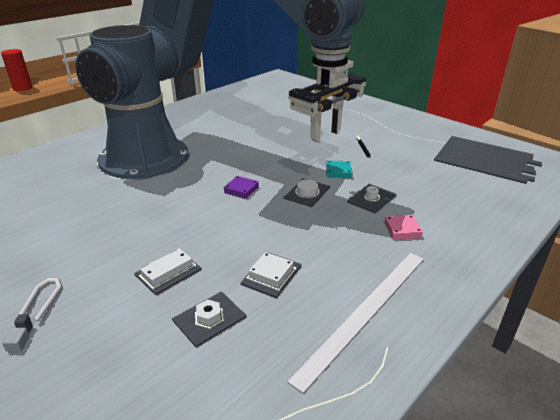

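All five are down. I'll check the centring of the disc and the collar more closely.

```bash
python3 zoom.py pics/wrist20.png 205 45 55 10 pics/z20a.png; python3 zoom.py pics/wrist20.png 285 170 80 7 pics/z20b.png
```

```text
(no output)
```

View pics/z20a.png

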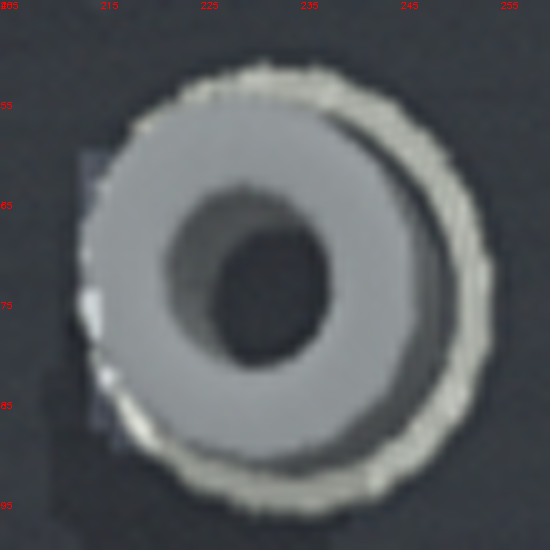

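View pics/z20b.png

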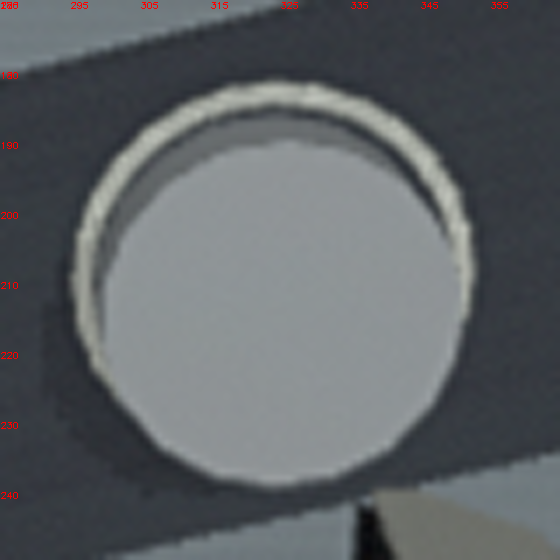

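Run:
```python
from h import *;import pickle
W=cam('wrist',pickle.load(open('s20.pkl','rb')))
def fit(n,P,z,u,v,k):
    p=np.array([onz(W,(u+a/k-.5,v+b/k-.5),z)[:2] for a,b in P])
    A=np.c_[2*p,np.ones(len(p))];x=np.linalg.lstsq(A,(p**2).sum(1),rcond=None)[0];print(n,x[:2],'r',np.sqrt(x[2]+x[:2]@x[:2]))
fit('collar top',[(88,270),(415,290),(250,95),(255,458),(145,140),(355,140),(365,410),(145,405)],.028,205,45,10)
fit('collar bore',[(165,270),(332,270),(247,185),(255,368)],.028,205,45,10)
fit('collar ring',[(285,65),(490,290),(280,512),(85,290),(430,140),(430,450)],.006,205,45,10)
fit('disc top',[(103,310),(460,300),(285,140),(275,488),(160,195),(400,190),(400,440),(150,430)],.024,285,170,7)
fit('disc ring',[(275,80),(72,280),(472,265),(130,150),(415,145)],.006,285,170,7)
```

```text
collar top [0.5923 0.26  ] r 0.014053606431721892
collar bore [0.5924 0.2603] r 0.007179082219002009
collar ring [0.5937 0.2607] r 0.018812854807186457
disc top [0.4623 0.1735] r 0.02536318158252558
disc ring [0.4625 0.1728] r 0.0296866689078358
```

```bash
python3 -c "
from bench import arm
print(arm.close_job())"
```

```text
the job is handed in; nothing more can be done
None
```

I took both piles apart and laid all five pieces flat on their matching base plates. They are all released and right way up. I handed the job in at about 28 s, and `close_job()` gave no verdict.

After each placing I measured the piece against its outline in the wrist camera:

| Piece | Offset from outline centre | How found |
|---|---|---|
| Hexagonal block | about 0.9 mm | calculated; turned to match |
| Disc | about 0.7–1.1 mm, towards +y | two views |
| Collar | about 1.2–1.4 mm, mostly towards −x | two views; still inside its ring |
| Square plate | well under 1 mm | by eye; parallel to its outline |
| Strap | about 0.3 mm | by eye; parallel to its outline |

- **Left as they were:** I did not correct the collar or the disc, as both lie within the chalk margin of about 2.5 mm. My fit to the collar gave its radius as 14 mm against a true 15, so its offset is less certain than the others.
- **Cameras:** the wrist and fixed cameras disagreed by up to 3 mm on some early positions. I measured each of the last four outlines again up close before placing; the collar went down on the first measurement.
- **Other checks:** in the last pictures the pink, purple and turquoise look-alikes appeared undisturbed, and the gripper was clear of everything. The wrist forces I read stayed below 10 N.
- **Refused command:** one move was rejected for a missing key. It moved nothing, and I sent it again with the key added.

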